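# Clear, fill, shut and lock the tester's kit drawer

### The job

The square tin is too tall for the tester's open kit drawer: take it out and set it down on the bench, and put every plunger that lies on the bench into the drawer instead, each lying flat on the drawer floor with none on top of another. Then push the drawer home until it seats at its detent, and only then turn the lock knob on the tester's top clockwise until it clicks past its detent. Leave the beaker, dish, bottles and other glassware standing where they are.

Things in the scene. Friction and masses are not known exactly. Their poses are not given: they have to be found in the camera images.
- plunger0_mid (a point): centre (half-way up) of a loose plunger: a dumb-bell 100 mm long of 60 to 130 g, a bare steel stem (14 mm thick, 64 mm long) between two white hexagonal feet (28 mm across the flats, 32 mm across the corners, 18 mm long). It lies on flats of its feet, so its centre is 14 mm above what it lies on; on the bench at the start. Its x axis runs along the stem. Three to five plungers are present; the others are None.
- plunger1_mid (a point): centre (half-way up) of a loose plunger: a dumb-bell 100 mm long of 60 to 130 g, a bare steel stem (14 mm thick, 64 mm long) between two white hexagonal feet (28 mm across the flats, 32 mm across the corners, 18 mm long). It lies on flats of its feet, so its centre is 14 mm above what it lies on; on the bench at the start. Its x axis runs along the stem. Three to five plungers are present; the others are None.
- plunger2_mid (a point): centre (half-way up) of a loose plunger: a dumb-bell 100 mm long of 60 to 130 g, a bare steel stem (14 mm thick, 64 mm long) between two white hexagonal feet (28 mm across the flats, 32 mm across the corners, 18 mm long). It lies on flats of its feet, so its centre is 14 mm above what it lies on; on the bench at the start. Its x axis runs along the stem. Three to five plungers are present; the others are None.
- plunger3_mid (a point): centre (half-way up) of a loose plunger: a dumb-bell 100 mm long of 60 to 130 g, a bare steel stem (14 mm thick, 64 mm long) between two white hexagonal feet (28 mm across the flats, 32 mm across the corners, 18 mm long). It lies on flats of its feet, so its centre is 14 mm above what it lies on; on the bench at the start. Its x axis runs along the stem. Three to five plungers are present; the others are None.
- plunger4_mid (a point): centre (half-way up) of a loose plunger: a dumb-bell 100 mm long of 60 to 130 g, a bare steel stem (14 mm thick, 64 mm long) between two white hexagonal feet (28 mm across the flats, 32 mm across the corners, 18 mm long). It lies on flats of its feet, so its centre is 14 mm above what it lies on; on the bench at the start. Its x axis runs along the stem. Three to five plungers are present; the others are None.
- drawer_mid (a point): point on the top of the drawer's floor (16 mm above the bench), midway across, 70 mm behind the front panel's inner face; moves with the drawer. x runs into the drawer (the way it closes), z up. Inside: y -122 to 122 mm, x -70 mm to 114 mm, but only x below (opening - 70 mm) is outside the tester and open from above. Side walls rise 40 mm over the floor; front panel's top 86 mm above the bench.
- drawer_handle (a point): middle of the drawer's handle: a round steel bar 10 mm thick, 100 mm long across the drawer, its centre line 30 mm in front of the front panel's outer face (panel 12 mm thick) and 68 mm above the bench; axes as drawer_mid. Pushing the bar along x closes the drawer.
- drawer (a joint): opening of the kit drawer in m: 0 is fully home; starts 0.138 to 0.155 open, stop at 0.16. Slides with 1 to 2 N; over the last 17 mm a spring catch first resists (about 5 N), then within the last 7 mm pulls the drawer home and holds it. White front 278 mm wide, in a white base unit 280 mm wide, 220 mm deep, 100 mm high.
- lock_grip (a point): on the vertical axis of the lock knob, at the height to grip: 137 mm above the bench, 7 mm below the top of its bar. Black bar grip 46 mm long, 14 mm thick, 30 mm high on a black disc 48 mm across, on a grey base on the flat top of the base unit, 50 mm behind its front face, left of the middle seen from the robot. x runs along the bar and turns with it.
- lock (a joint): angle of the lock knob in rad, growing clockwise seen from above; starts at 0 to 0.2 with the bar about front to back, stop at 1.35. From about 0.4 to 0.75 a spring catch resists (up to about 0.15 N m) and pushes back; past 0.75 it clicks over to about 1.1 and the knob stays where it is left from there on.
- tin_mid (a point): centre (half-way up) of a loose square tin with a white lid, 50 mm by 50 mm and 80 mm tall, 110 to 230 g; starts standing in the drawer, where its top is 96 mm above the bench. z is its upright axis, x and y are square to its sides.
- beaker: bystander: glass cup 60 mm across, 55 mm high; origin under its centre
- dish: bystander: white dish 76 mm across, 18 mm high; origin under its centre
- reagent: bystander: white bottle 70 mm across, 160 mm high; origin under its centre
- buffer: bystander: amber bottle 60 mm across, 130 mm high; origin under its centre
- cup: bystander: large glass cup 90 mm across, 100 mm high; origin under its centre
Things that resemble listed ones, but are neither listed nor needed, are in the scene too. What is shaped like the part that bears plunger1_mid but green or pink is not meant.

How it is judged (in metres and radians):
On the way, in this order (a step that is already met when the one before it is completed fails the run):
1. the tin rests on the bench and every plunger lies flat on the drawer floor, all let go, the drawer still open (height (world z) of tin_mid between 0.015 and 0.046 m and contact force between tin and drawer below 0.05 N and contact force between tin and the fingers below 0.1 N and linear speed of tin below 0.05 m/s and x of plunger0_mid in the frame of drawer_mid between -0.07 and 0.11 m and y of plunger0_mid in the frame of drawer_mid between -0.122 and 0.122 m and z of plunger0_mid in the frame of drawer_mid between 0.006 and 0.022 m and x of plunger1_mid in the frame of drawer_mid between -0.07 and 0.11 m and y of plunger1_mid in the frame of drawer_mid between -0.122 and 0.122 m and z of plunger1_mid in the frame of drawer_mid between 0.006 and 0.022 m and x of plunger2_mid in the frame of drawer_mid between -0.07 and 0.11 m and y of plunger2_mid in the frame of drawer_mid between -0.122 and 0.122 m and z of plunger2_mid in the frame of drawer_mid between 0.006 and 0.022 m and x of plunger3_mid in the frame of drawer_mid between -0.07 and 0.11 m and y of plunger3_mid in the frame of drawer_mid between -0.122 and 0.122 m and z of plunger3_mid in the frame of drawer_mid between 0.006 and 0.022 m and x of plunger4_mid in the frame of drawer_mid between -0.07 and 0.11 m and y of plunger4_mid in the frame of drawer_mid between -0.122 and 0.122 m and z of plunger4_mid in the frame of drawer_mid between 0.006 and 0.022 m and value of joint drawer above 0.02 m and contact force between the fingers and plunger0 below 0.1 N and contact force between the fingers and plunger1 below 0.1 N and contact force between the fingers and plunger2 below 0.1 N and contact force between the fingers and plunger3 below 0.1 N and contact force between the fingers and plunger4 below 0.1 N), for 0.2 s.
2. the drawer is pushed home and seated at its detent, the knob not yet turned past its detent (value of joint drawer below 0.003 m and value of joint lock below 0.9 rad), for 0.3 s.
3. the lock knob is turned past its detent (value of joint lock above 1.05 rad and value of joint drawer below 0.003 m), for 0.2 s.
At the end, for the whole second after the job is handed in: the tin rests on the bench (centre 15 to 46 mm up), clear of the drawer; every plunger present lies flat and at rest inside the drawer (centre 6 to 22 mm above its floor); the drawer is seated (open by less than 3 mm); the lock knob stands past its detent (beyond 1.05 rad) (all of step 3 and height (world z) of tin_mid between 0.015 and 0.046 m and contact force between tin and drawer below 0.05 N and contact force between tin and the fingers below 0.1 N and linear speed of each of tin, plunger0, plunger1, plunger2, plunger3, plunger4 below 0.05 m/s and x of plunger0_mid in the frame of drawer_mid between -0.07 and 0.11 m and y of plunger0_mid in the frame of drawer_mid between -0.122 and 0.122 m and z of plunger0_mid in the frame of drawer_mid between 0.006 and 0.022 m and x of plunger1_mid in the frame of drawer_mid between -0.07 and 0.11 m and y of plunger1_mid in the frame of drawer_mid between -0.122 and 0.122 m and z of plunger1_mid in the frame of drawer_mid between 0.006 and 0.022 m and x of plunger2_mid in the frame of drawer_mid between -0.07 and 0.11 m and y of plunger2_mid in the frame of drawer_mid between -0.122 and 0.122 m and z of plunger2_mid in the frame of drawer_mid between 0.006 and 0.022 m and x of plunger3_mid in the frame of drawer_mid between -0.07 and 0.11 m and y of plunger3_mid in the frame of drawer_mid between -0.122 and 0.122 m and z of plunger3_mid in the frame of drawer_mid between 0.006 and 0.022 m and x of plunger4_mid in the frame of drawer_mid between -0.07 and 0.11 m and y of plunger4_mid in the frame of drawer_mid between -0.122 and 0.122 m and z of plunger4_mid in the frame of drawer_mid between 0.006 and 0.022 m); the robot touches nothing.
It fails at once if a bystander is displaced by more than 50 mm or tipped over (distance of any of beaker, dish, reagent, buffer, cup from where it was at the start of the episode above 0.05 m or angle between any of beaker, dish, reagent, buffer, cup's own z axis and vertical above 0.6 rad).
Of plunger0, plunger1, plunger2, plunger3, plunger4 only 3 to 5 are there at a start; the rules pass over those that are not, and their reading is None.
At some moment in a run one of plunger0, plunger1, plunger2, plunger3, plunger4 may be knocked a few centimetres aside while the robot is not near it.
Once in a run the grip may slacken for a moment while it holds something.
It also fails if it takes over 210 s, if anything falls off the work surface, if the arm or the gripper's body presses on something with over 40 N, if the wrist force passes 120 N, or if a joint passes its speed limit or range.

### The arm

A 6-joint arm with a two-finger parallel gripper is mounted at the origin on the work surface. World frame = base frame: x ahead of the robot, y to its left, z up, the work surface at z = 0. Lengths are in mm, angles in rad, forces in N, time in s.
With the tool pointing down it reaches from about 350 to 975 mm from the base axis. Payload 7.1 kg.
Tool frame: the origin (TCP) lies midway between the tips of the shut fingers; the grasp point (between the pads) lies 19 mm behind it; z points along the fingers, x is the direction in which the jaws open and shut, and the axes are right-handed (so a half turn about z gives the same grasp; the last joint's range is limited). The gripper opens to 88 mm and grips with 3 to 60 N. Pads are 20 mm wide; open, the fingers measure 115 mm over their backs; the gripper's body (75 mm by 178 mm) begins 61 mm behind the grasp point.
Start: joints at [-1.174, 0.423, 1.63, -0, 1.089, -0.019], TCP at [252.466, -571.722, 222.675] pointing down, gripper open.
Joint ranges: [-3, 3], [-0.9, 2.11], [0.09, 2.58], [-1.31, 4.45], [0.11, 2.69], [-2.54, 2.54]. Speed limits (rad/s): [2.39, 2.39, 3.01, 3.14, 3.14, 3.14].

### API

Orientations are given as a rotation vector (axis times angle).
In Python, from workcell import telemetry, imaging, ticket gives the robot as it stands.
- The arm moves only by the tool jog_arm, never from a script. Its arguments are lists of equal length, an entry for each row: "travel": the shift along the world's x, y, z in units of 400 mm (1.0 is 400 mm), a list of three; "dr": the turn, a rotation vector about the world's x, y, z in units of 90 degrees (1.0 is 90 degrees), a list of three. In form: {"travel": [[tx, ty, tz], ...], "dr": [[wx, wy, wz], ...]}. A call has exactly 10 rows; each row is the pose to reach, as a shift and turn from the pose measured when the call began; what a row does not reach only later rows make up. A row lasts 1/10 s, in which the tool goes at most 50 mm and 8.59 degrees, less where a joint would pass 70% of its speed; a pose out of reach is approached as far as the arm can. A call with a number of a shift or a turn outside -1 to 1 is refused whole. A call with a gripper value outside its range is refused whole. "hand" is the opening, from -1 (shut) to 1 (fully open), set as the call begins (left out, the last holds). The fingers move at their own pace and stop on an object; the grip force is fixed at half the most. Time passes only in rows, so rows that repeat a pose let the fingers close, or fill a call up. It gives the time, the measured TCP pose, the force and the opening at its end, in the units of the state.
- telemetry.get_obs(): the state, without advancing time (a new reading comes with each control period).
- imaging.get_image(name): name is "side" or "top"; returns a dict with "pixels" (480x640x3 uint8, red, green, blue), "range_z" (480x640 float32, mm along the optical axis (not along the pixel's ray), 0 where there is no reading), "fx", "fy", "cx", "cy" (pixels), "extrinsics" (4x4, takes a point from world to camera coordinates). Camera axes: x right, y down, z forward; pixel columns grow to the right and rows downward; lengths in mm; the calibration is good to about 2 mm. A picture is of the moment at which its call begins.
- ticket.close_job(): hands the job in, once; it reports no verdict.
The state is a dict: "t": time; "qpos": joint angles; "qvel": joint speeds; "joint_torque": joint torques, N m; "ee_pos": TCP position; "orientation": TCP orientation; "ft_force": force on the tool from outside, world axes, zero at the start; "moment": the same for the moment, N m; "width": finger opening in mm.
Only numpy, scipy, OpenCV 4.12 (cv2) and the standard library are available. Lean on these libraries where they do the work, as an engineer would, in place of code of your own. Each camera call takes 0.05 s, during which the arm holds its last target. There are 200 camera calls.

## Working session

There is one attempt and no reset: what is moved stays moved. The work goes in short steps, Python scripts to look and compute and a tool call to move; the robot and the scene stay as the last step left them, time stands still between calls to the robot, and variables do not carry over. Pictures are saved under pics/ and viewed, about 12 in all and at most 16, crops included, and the job is handed in when it is done.

Besides the shell and the picture viewer there is one more tool, called after "Request:" by a JSON object that holds its "fn" and its "kwargs", one argument or row to a line. jog_arm: Moves the arm, as the interface text tells. Its arguments: {"type":"object","properties":{"travel":{"type":"array"},"dr":{"type":"array"},"hand":{"type":"number"}},"required":["travel","dr"]}

```bash
mkdir -p pics; cat > h.py <<'E'
import numpy as np,cv2
from workcell import telemetry,imaging,ticket
def grab(n):
    d=imaging.get_image(n); np.savez(f'{n}.npz',**d); return d
def world(d,u=None,v=None):
    # world coords for all pixels (HxWx3)
    z=d['range_z'].astype(float); H,W=z.shape
    U,V=np.meshgrid(np.arange(W),np.arange(H))
    c=np.stack([(U-d['cx'])/d['fx']*z,(V-d['cy'])/d['fy']*z,z],-1)
    E=d['extrinsics']; p=(c-E[:3,3])@E[:3,:3]; p[z<=0]=np.nan
    return p
def save(d,name,crop=None,s=1):
    im=d['pixels'][...,::-1]
    if crop: im=im[crop[1]:crop[3],crop[0]:crop[2]]
    cv2.imwrite(f'pics/{name}.png',cv2.resize(im,None,fx=s,fy=s))
E
python3 - <<'E'
from h import *
for n in('top','side'):
    d=grab(n); save(d,n+'0'); E=d['extrinsics']; print(n,d['fx'],-E[:3,:3].T@E[:3,3],E[:3,:3].round(2).tolist())
o=telemetry.get_obs(); print(o)
E
```

```text
top 449.7534206621642 [ 462.51417667   58.28405407 1065.98223377] [[-0.01, -1.0, 0.01], [-0.99, 0.01, -0.17], [0.17, -0.01, -0.99]]
side 435.0325707658249 [243.48825892 680.04261293 976.91458438] [[-0.84, -0.54, -0.0], [-0.41, 0.64, -0.65], [0.35, -0.55, -0.76]]
{'t': 0.1, 'qpos': array([-1.17401476e+00,  4.23718987e-01,  1.63062950e+00, -7.22945778e-06,
        1.08860408e+00, -1.90349914e-02]), 'qvel': array([-1.95805129e-03, -2.43943922e-04, -8.99259684e-04, -8.58598995e-05,
        4.58299313e-04,  5.57297855e-04]), 'joint_torque': array([ 3.28453432e-03, -5.45610666e+01, -2.74322927e+01,  6.46109576e-02,
        1.88236835e-02, -4.99420094e-05]), 'ee_pos': array([ 252.26392966, -571.26742256,  222.00154636]), 'orientation': array([-2.63150504e+00,  1.71464756e+00,  1.77243770e-03]), 'ft_force': array([-0.16081818, -0.12102395,  0.55122362]), 'moment': array([ 0.01133145, -0.00100987, -0.00840278]), 'width': 87.51761325086142}
```

View pics/top0.png

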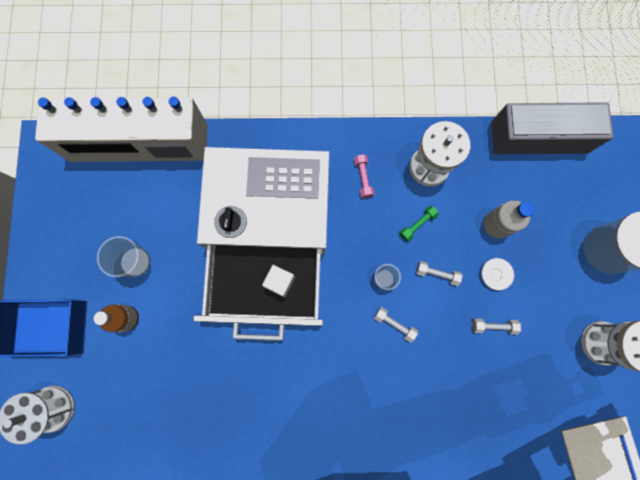

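View pics/side0.png

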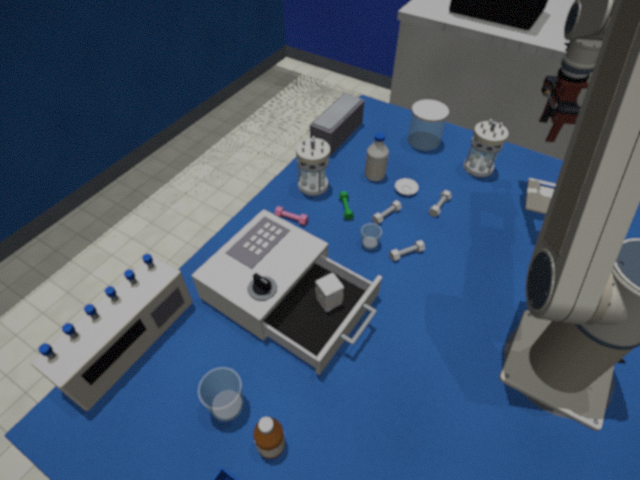

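The pictures show three white plungers (top px (440,273), (396,325), (497,326)), the tin at (278,281), the knob at (231,220) and the handle at (259,330). The beaker (387,278) and dish (497,274) stand near the plungers, and pink and green decoys sit behind them.

```bash
cat > meas.py <<'E'
from h import *
def cyl(P,mask,lo,hi):
    m=mask&(P[...,2]>lo)&(P[...,2]<hi); return m
def plungers(d,P):
    px=d['pixels'].astype(int); sat=px.max(-1)-px.min(-1)
    z=P[...,2]; m=(z>7)&(z<45)&(sat<60)&np.isfinite(z)
    m&=(P[...,0]>280)&(P[...,0]<760)&(P[...,1]<30)&(P[...,1]>-620)
    m=cv2.morphologyEx(m.astype(np.uint8),cv2.MORPH_CLOSE,np.ones((3,3)))
    n,l,s,c=cv2.connectedComponentsWithStats(m)
    out=[]
    for i in range(1,n):
        if s[i,4]<40: continue
        q=P[l==i]; q=q[np.isfinite(q).all(1)]
        (cx,cy),(w,h),a=cv2.minAreaRect(q[:,:2].astype(np.float32))
        b=cv2.boxPoints(((cx,cy),(w,h),a)); e=b[1]-b[0] if np.linalg.norm(b[1]-b[0])>np.linalg.norm(b[2]-b[1]) else b[2]-b[1]
        out.append((c[i].round(),(round(cx),round(cy)),sorted((round(w),round(h))),round(np.degrees(np.arctan2(e[1],e[0]))%180,1),'ztop',np.percentile(q[:,2],95).round(1)))
    return out
if __name__=='__main__':
    for n in('top','side'):
        d=grab(n); P=world(d); print(n)
        for o in plungers(d,P): print(*o)
        px=d['pixels'].astype(int); z=P[...,2]
        w=(px.min(-1)>120)&(z>88)&(z<104)&(P[...,0]>350)&(P[...,0]<650)&(P[...,1]>0)&(P[...,1]<420)
        nn,l,s,c=cv2.connectedComponentsWithStats(w.astype(np.uint8))
        for i in range(1,nn):
            if s[i,4]>100:
                q=P[l==i]; print('white',c[i].round(),s[i,4],cv2.minAreaRect(q[:,:2].astype(np.float32)),np.median(q[:,2]))
        k=(z>135)&(z<150)&(P[...,0]>450)&(P[...,0]<650)&(P[...,1]>50)&(P[...,1]<330)
        q=P[k]; print('knob',len(q),cv2.minAreaRect(q[:,:2].astype(np.float32)),np.median(q[:,2]))
        hd=(z>62)&(z<80)&(P[...,0]>250)&(P[...,0]<362)&(P[...,1]>50)&(P[...,1]<330)
        q=P[hd]; print('hand/front',len(q),q.min(0).round(),q.max(0).round())
        fr=(z>82)&(z<90)&(P[...,0]>300)&(P[...,0]<450)&(P[...,1]>0)&(P[...,1]<360)
        q=P[fr]; print('front',len(q),cv2.minAreaRect(q[:,:2].astype(np.float32)) )
E
python3 meas.py
```

```text
top
[491. 228.] (674, -357) [28, 68] 28.3 ztop 43.8
[594. 252.] (615, -595) [36, 106] 9.7 ztop 43.0
[498. 274.] (563, -364) [73, 73] 134.2 ztop 19.9
[439. 273.] (566, -225) [32, 101] 73.5 ztop 30.0
[379. 274.] (566, -84) [14, 34] 147.4 ztop 46.5
[386. 282.] (546, -102) [28, 49] 132.6 ztop 56.3
[396. 325.] (449, -120) [32, 100] 56.5 ztop 29.6
[496. 326.] (443, -351) [30, 103] 87.9 ztop 29.5
[594. 342.] (405, -579) [58, 98] 172.5 ztop 43.7
white [267. 239.] 1564 ((635.7255249023438, 180.736572265625), (279.5170593261719, 33.49700927734375), 88.93324279785156) 100.05869755471511
white [277. 280.] 576 ((547.0275268554688, 144.98541259765625), (52.28339385986328, 51.05498123168945), 63.11859893798828) 95.73155715371266
knob 0 ((0.0, 0.0), (0.0, 0.0), 0.0) nan
  return _methods._mean(a, axis=axis, dtype=dtype,
  ret = ret.dtype.type(ret / rcount)
Traceback (most recent call last):
  File "meas.py", line 31, in <module>
    q=P[hd]; print('hand/front',len(q),q.min(0).round(),q.max(0).round())
                                       ~~~~~^^^
ValueError: zero-size array to reduction operation minimum which has no identity
```

```bash
cat > m2.py <<'E'
from meas import *
for n in('top','side'):
    d=dict(np.load(n+'.npz')) if n=='top' else grab(n); P=world(d); z=P[...,2]; X=P[...,0];Y=P[...,1]; print(n)
    if n=='side':
        for o in plungers(d,P): print(*o)
    b=lambda a,x0,x1,y0,y1:P[(z>a[0])&(z<a[1])&(X>x0)&(X<x1)&(Y>y0)&(Y<y1)]
    for nm,q in dict(tin=b((91,97.5),480,600,60,250),knob=b((138,150),600,740,100,330),top=b((98,103),600,800,0,340),front=b((82,90),430,490,0,350),handle=b((66,78),380,440,80,300),
       sidewall=b((50,62),470,600,0,350),floor=b((10,24),450,600,0,350)).items():
        if len(q)>4: print(nm,len(q),[np.round(t,1) for t in cv2.minAreaRect(q[:,:2].astype(np.float32))],'min',np.percentile(q,2,axis=0).round(1),'max',np.percentile(q,98,axis=0).round(1),'med',np.median(q,0).round(1))
E
python3 m2.py
```

```text
top
tin 486 [array([547.1, 145.2]), array([51.8, 51.1]), np.float64(63.1)] min [518.6 115.6  91.8] max [574.9 173.5  97.3] med [546.5 145.4  95.5]
knob 148 [array([675.4, 248.2]), array([14.8, 45.7]), np.float64(85.1)] min [652.9 239.9 139.5] max [697.5 255.2 147.6] med [674.6 247.1 143.3]
top 7004 [array([713.4, 176.9]), array([280.4, 183.4]), np.float64(87.4)] min [624.3  41.5  98.2] max [796.  311.7 102.8] med [709.2 171.7 100.5]
front 688 [array([461.8, 186.7]), array([274.9,  11.9]), np.float64(87.4)] min [452.3  55.8  82.5] max [471.5 318.2  89.3] med [461.8 186.5  85.7]
handle 275 [array([430.6, 188.5]), array([108.7,  19.2]), np.float64(89.8)] min [420.9 135.2  67.5] max [438.9 241.7  76. ] med [427.4 185.9  71.9]
sidewall 362 [array([536.5, 185. ]), array([260. , 127.5]), np.float64(89.4)] min [474.   54.6  50.9] max [597.1 313.9  59.8] med [535.7 305.   55.8]
floor 5383 [array([536.4, 185.2]), array([244.7, 137.1]), np.float64(87.5)] min [469.9  66.9  12.9] max [597.5 303.7  20.9] med [527.  196.2  16.9]
side
[422. 143.] (610, -596) [38, 109] 6.9 ztop 43.8
[478. 167.] (391,
[... 697 characters left out ...]
([282.8, 187.9]), np.float64(87.7)] min [620.7  41.3  98.1] max [796.4 312.5 102.8] med [707.2 180.2 100.3]
front 518 [array([458.1, 188.4]), array([276.4,  13. ]), np.float64(87.3)] min [448.5  57.6  82.6] max [467.9 322.6  89.1] med [458.4 201.2  85.5]
handle 226 [array([428. , 189.4]), array([109.7,  24.2]), np.float64(89.6)] min [416.3 136.9  67.3] max [438.6 242.6  75.1] med [423.1 191.4  71.8]
sidewall 401 [array([538.8, 183.8]), array([260.1, 128.8]), np.float64(88.4)] min [476.1  54.4  50.1] max [596.6 313.7  60.1] med [531.  167.6  55.1]
floor 3068 [array([527. , 191.3]), array([267.4, 151.4]), np.float64(88.6)] min [459.1  61.8  12.9] max [597.5 311.3  22. ] med [528.5 207.3  16.8]
```

```bash
cat > go.py <<'E'
import sys
from h import *
from scipy.spatial.transform import Rotation as R
def rel(x,y,z,yaw,verbose=1):
    """yaw in deg = world direction of jaw axis (mod 180); prints travel/dr from present pose"""
    o=telemetry.get_obs(); R0=R.from_rotvec(o['orientation']); M=R0.as_matrix()
    cur=np.degrees(np.arctan2(M[1,0],M[0,0])); best=[]
    for k in(-360,-180,0,180,360):
        a=np.radians(yaw+k); ax=np.array([np.cos(a),np.sin(a),0]); az=np.array([0,0,-1.])
        T=R.from_matrix(np.stack([ax,np.cross(az,ax),az],1)); dr=(T*R0.inv()).as_rotvec()
        best.append((np.linalg.norm(dr),dr))
    best.sort(key=lambda t:t[0])
    tr=(np.array([x,y,z])-o['ee_pos'])/400
    print('t',round(o['t'],1),'q6',o['qpos'][5].round(2),'q1',o['qpos'][0].round(2),'yaw',cur.round(1),'pos',o['ee_pos'].round(1),'w',round(o['width'],1),'F',o['ft_force'].round(1))
    print('->',(x,y,z,yaw),'travel',tr.round(4).tolist(),'dr',(best[0][1]/(np.pi/2)).round(4).tolist(),' alt',(best[1][1]/(np.pi/2)).round(3).tolist())
if __name__=='__main__':
    a=[float(v) for v in sys.argv[1:]]
    for i in range(0,len(a),4): rel(*a[i:i+4])
E
python3 go.py 545 145 220 63.5 545 145 220 -26.5 545 145 50 63.5
```

```text
t 0.2 q6 -0.02 q1 -1.17 yaw -66.2 pos [ 252.3 -571.4  222.2] w 88.1 F [-0.6  0.1 -0.2]
-> (545.0, 145.0, 220.0, 63.5) travel [0.7317, 1.7911, -0.0055] dr [-0.0006, 0.0, -0.5591]  alt [-0.001, 0.0, -0.559]
t 0.2 q6 -0.02 q1 -1.17 yaw -66.2 pos [ 252.3 -571.4  222.2] w 88.1 F [-0.6  0.1 -0.2]
-> (545.0, 145.0, 220.0, -26.5) travel [0.7317, 1.7911, -0.0055] dr [-0.0004, -0.0004, 0.4409]  alt [-0.0, -0.0, 0.441]
t 0.2 q6 -0.02 q1 -1.17 yaw -66.2 pos [ 252.3 -571.4  222.2] w 88.1 F [-0.6  0.1 -0.2]
-> (545.0, 145.0, 50.0, 63.5) travel [0.7317, 1.7911, -0.4305] dr [-0.0006, 0.0, -0.5591]  alt [-0.001, 0.0, -0.559]
```

Request:
{"fn": "jog_arm", "kwargs": {
  "travel": [
    [0.04,0.1,0.02],
    [0.08,0.2,0.05],
    [0.12,0.3,0.05],
    [0.16,0.4,0.05],
    [0.2,0.5,0.05],
    [0.24,0.6,0.05],
    [0.28,0.7,0.05],
    [0.32,0.8,0.05],
    [0.36,0.9,0.05],
    [0.4,1.0,0.05]
  ],
  "dr": [
    [0,0,0.03],
    [0,0,0.06],
    [0,0,0.1],
    [0,0,0.14],
    [0,0,0.18],
    [0,0,0.22],
    [0,0,0.26],
    [0,0,0.3],
    [0,0,0.35],
    [0,0,0.4]
  ],
  "hand": 1
}}

```text
t: 1.2
ee_pos: [412.7, -169.8, 242.3]
orientation: [-3.034, 0.813, 0.001]
ft_force: [1.0, -0.0, 0.4]
width: 87.6
```

```bash
python3 go.py 545 145 220 -26.5
```

```text
t 1.2 q6 0.11 q1 -0.42 yaw -30.0 pos [ 412.7 -169.8  242.3] w 87.6 F [ 1.  -0.   0.4]
-> (545.0, 145.0, 220.0, -26.5) travel [0.3309, 0.7869, -0.0558] dr [-0.0002, -0.0003, 0.039]  alt [-0.0, -0.0, 0.039]
```

Request:
{"fn": "jog_arm", "kwargs": {
  "travel": [
    [0.045,0.1,0],
    [0.085,0.2,0],
    [0.125,0.3,0],
    [0.17,0.4,0],
    [0.21,0.5,0],
    [0.25,0.6,-0.03],
    [0.295,0.7,-0.06],
    [0.331,0.787,-0.1],
    [0.331,0.787,-0.15],
    [0.331,0.787,-0.15]
  ],
  "dr": [
    [0,0,0],
    [0,0,0.01],
    [0,0,0.02],
    [0,0,0.03],
    [0,0,0.039],
    [0,0,0.039],
    [0,0,0.039],
    [0,0,0.039],
    [0,0,0.039],
    [0,0,0.039]
  ]
}}

```text
t: 2.2
ee_pos: [543.2, 145.6, 179.6]
orientation: [3.056, -0.716, -0.008]
ft_force: [-0.1, -0.6, -0.7]
width: 87.7
```

Request:
{"fn": "jog_arm", "kwargs": {
  "travel": [
    [0,0,-0.05],
    [0,0,-0.1],
    [0,0,-0.15],
    [0,0,-0.2],
    [0,0,-0.25],
    [0,0,-0.29],
    [0,0,-0.32],
    [0,0,-0.33],
    [0,0,-0.33],
    [0,0,-0.33]
  ],
  "dr": [
    [0,0,0],
    [0,0,0],
    [0,0,0],
    [0,0,0],
    [0,0,0],
    [0,0,0],
    [0,0,0],
    [0,0,0],
    [0,0,0],
    [0,0,0]
  ]
}}

```text
t: 3.2
ee_pos: [543.8, 145.6, 48.4]
orientation: [3.057, -0.717, -0.007]
ft_force: [-0.3, 0.2, 0.4]
width: 87.7
```

Request:
{"fn": "jog_arm", "kwargs": {
  "travel": [
    [0,0,0],
    [0,0,0],
    [0,0,0],
    [0,0,0],
    [0,0,0],
    [0,0,0],
    [0,0,0],
    [0,0,0],
    [0,0,0],
    [0,0,0]
  ],
  "dr": [
    [0,0,0],
    [0,0,0],
    [0,0,0],
    [0,0,0],
    [0,0,0],
    [0,0,0],
    [0,0,0],
    [0,0,0],
    [0,0,0],
    [0,0,0]
  ],
  "hand": -1
}}

```text
t: 4.2
ee_pos: [544.0, 145.6, 48.5]
orientation: [3.057, -0.717, -0.006]
ft_force: [0.2, -0.0, 1.9]
width: 49.8
```

```bash
python3 go.py 545 145 220 -26.5 400 10 36 -26.5
```

```text
t 4.2 q6 0.7 q1 0.24 yaw -26.4 pos [544.  145.6  48.5] w 49.8 F [ 0.2 -0.   1.9]
-> (545.0, 145.0, 220.0, -26.5) travel [0.0024, -0.0016, 0.4287] dr [0.0004, -0.0026, -0.0012]  alt [0.0, -0.003, -0.001]
t 4.2 q6 0.7 q1 0.24 yaw -26.4 pos [544.  145.6  48.5] w 49.8 F [ 0.2 -0.   1.9]
-> (400.0, 10.0, 36.0, -26.5) travel [-0.3601, -0.3391, -0.0313] dr [0.0004, -0.0026, -0.0012]  alt [0.0, -0.003, -0.001]
```

Request:
{"fn": "jog_arm", "kwargs": {
  "travel": [
    [0,0,0.05],
    [0,0,0.12],
    [0,0,0.2],
    [0,0,0.28],
    [-0.03,-0.03,0.32],
    [-0.09,-0.08,0.32],
    [-0.16,-0.15,0.32],
    [-0.23,-0.22,0.32],
    [-0.3,-0.28,0.32],
    [-0.36,-0.34,0.32]
  ],
  "dr": [
    [0,0,0],
    [0,0,0],
    [0,0,0],
    [0,0,0],
    [0,0,0],
    [0,0,0],
    [0,0,0],
    [0,0,0],
    [0,0,0],
    [0,0,0]
  ]
}}

```text
t: 5.2
ee_pos: [397.5, 8.9, 176.0]
orientation: [3.057, -0.716, -0.009]
ft_force: [0.6, -0.1, -1.2]
width: 50.0
```

```bash
python3 go.py 400 10 33.5 -26.5
```

```text
t 5.2 q6 0.45 q1 -0.01 yaw -26.4 pos [397.5   8.9 176. ] w 50.0 F [ 0.6 -0.1 -1.2]
-> (400.0, 10.0, 33.5, -26.5) travel [0.0062, 0.0027, -0.3562] dr [0.0004, -0.0039, -0.0013]  alt [0.0, -0.004, -0.001]
```

Request:
{"fn": "jog_arm", "kwargs": {
  "travel": [
    [0,0,-0.05],
    [0,0,-0.11],
    [0,0,-0.17],
    [0,0,-0.23],
    [0,0,-0.28],
    [0,0,-0.32],
    [0,0,-0.34],
    [0,0,-0.35],
    [0,0,-0.356],
    [0,0,-0.356]
  ],
  "dr": [
    [0,0,0],
    [0,0,0],
    [0,0,0],
    [0,0,0],
    [0,0,0],
    [0,0,0],
    [0,0,0],
    [0,0,0],
    [0,0,0],
    [0,0,0]
  ]
}}

```text
t: 6.2
ee_pos: [397.7, 8.9, 33.8]
orientation: [3.057, -0.716, -0.009]
ft_force: [0.4, -0.0, -2.0]
width: 50.2
```

Request:
{"fn": "jog_arm", "kwargs": {
  "travel": [
    [0,0,0],
    [0,0,0],
    [0,0,0],
    [0,0,0],
    [0,0,0.03],
    [0,0,0.1],
    [0,0,0.2],
    [0,0,0.3],
    [0,-0.1,0.35],
    [0,-0.15,0.4]
  ],
  "dr": [
    [0,0,0],
    [0,0,0],
    [0,0,0],
    [0,0,0],
    [0,0,0],
    [0,0,0],
    [0,0,0],
    [0,0,0],
    [0,0,0],
    [0,0,0]
  ],
  "hand": 1
}}

```text
t: 7.2
ee_pos: [398.1, -52.1, 195.6]
orientation: [3.057, -0.714, -0.005]
ft_force: [0.0, -0.4, -0.3]
width: 87.8
```

```bash
python3 go.py 447.5 -120.5 120 -33.3; python3 - <<'E'
from meas import *
d=grab('side'); P=world(d); save(d,'s1')
for o in plungers(d,P): print(*o)
E
```

```text
t 7.2 q6 0.3 q1 -0.16 yaw -26.3 pos [398.1 -52.1 195.6] w 87.8 F [ 0.  -0.4 -0.3]
-> (447.5, -120.5, 120.0, -33.3) travel [0.1236, -0.1711, -0.189] dr [0.0007, -0.0023, -0.0778]  alt [0.001, -0.002, -0.078]
[416. 142.] (628, -589) [24, 82] 169.6 ztop 42.6
[478. 168.] (393, -584) [75, 95] 11.0 ztop 42.5
[375. 174.] (673, -358) [33, 70] 18.2 ztop 43.5
[387. 212.] (560, -226) [38, 103] 78.5 ztop 29.3
[435. 210.] (438, -309) [20, 28] 2.6 ztop 30.3
[370. 237.] (551, -100) [48, 59] 110.0 ztop 52.1
[407. 250.] (446, -121) [34, 104] 55.5 ztop 29.5
[394. 288.] (417, 26) [4, 24] 150.7 ztop 44.0
[412. 294.] (370, 14) [4, 37] 65.6 ztop 42.7
```

View pics/s1.png

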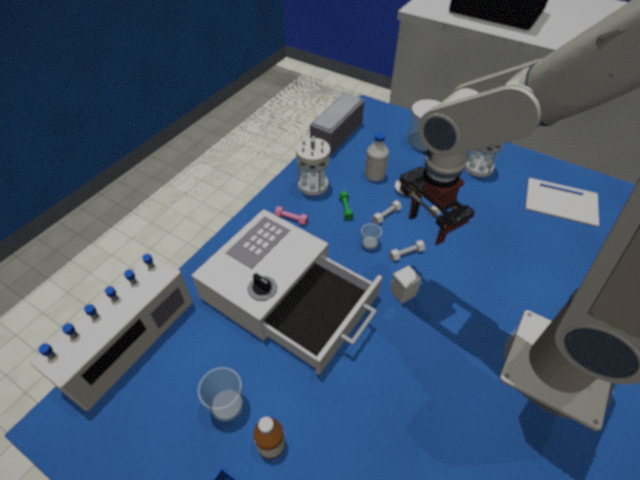

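Tin stands on the bench at side px (405,284), drawer is empty, the three plungers are unmoved. Next is plunger a, at px (407,250).

Request:
{"fn": "jog_arm", "kwargs": {
  "travel": [
    [0.02,-0.04,0],
    [0.06,-0.08,-0.03],
    [0.09,-0.12,-0.07],
    [0.123,-0.171,-0.12],
    [0.123,-0.171,-0.2],
    [0.123,-0.171,-0.3],
    [0.123,-0.171,-0.38],
    [0.123,-0.171,-0.44],
    [0.123,-0.171,-0.47],
    [0.123,-0.171,-0.477]
  ],
  "dr": [
    [0,0,-0.02],
    [0,0,-0.04],
    [0,0,-0.06],
    [0,0,-0.078],
    [0,0,-0.078],
    [0,0,-0.078],
    [0,0,-0.078],
    [0,0,-0.078],
    [0,0,-0.078],
    [0,0,-0.078]
  ],
  "hand": 0.3
}}

```text
t: 8.25
ee_pos: [448.0, -121.8, 5.8]
orientation: [3.007, -0.902, -0.003]
ft_force: [0.2, 0.6, 0.3]
width: 57.4
```

```bash
python3 go.py 447.5 -120.5 4 -33.3
```

```text
t 8.2 q6 0.3 q1 -0.29 yaw -33.4 pos [ 448.  -121.8    5.8] w 57.4 F [0.2 0.6 0.3]
-> (447.5, -120.5, 4.0, -33.3) travel [-0.0014, 0.0033, -0.0046] dr [0.0012, -0.0016, 0.001]  alt [0.001, -0.002, 0.001]
```

Request:
{"fn": "jog_arm", "kwargs": {
  "travel": [
    [0,0,-0.004],
    [0,0,-0.004],
    [0,0,-0.004],
    [0,0,-0.004],
    [0,0,-0.004],
    [0,0,-0.004],
    [0,0,0.03],
    [0,0,0.12],
    [0,0,0.22],
    [0,0,0.3]
  ],
  "dr": [
    [0,0,0],
    [0,0,0],
    [0,0,0],
    [0,0,0],
    [0,0,0],
    [0,0,0],
    [0,0,0],
    [0,0,0],
    [0,0,0],
    [0,0,0]
  ],
  "hand": -1
}}

```text
t: 9.25
ee_pos: [448.0, -121.8, 128.3]
orientation: [3.007, -0.902, -0.002]
ft_force: [0.5, 0.0, -1.2]
width: 13.2
```

```bash
python3 go.py 525 114.5 125 -92.6  531 254.5 125 -92.6
```

```text
t 9.2 q6 0.3 q1 -0.29 yaw -33.4 pos [ 448.  -121.8  128.3] w 13.2 F [ 0.5  0.  -1.2]
-> (525.0, 114.5, 125.0, -92.6) travel [0.1924, 0.5908, -0.0084] dr [0.0006, -0.0017, -0.6579]  alt [0.001, -0.002, -0.658]
t 9.2 q6 0.3 q1 -0.29 yaw -33.4 pos [ 448.  -121.8  128.3] w 13.2 F [ 0.5  0.  -1.2]
-> (531.0, 254.5, 125.0, -92.6) travel [0.2074, 0.9408, -0.0084] dr [0.0006, -0.0017, -0.6579]  alt [0.001, -0.002, -0.658]
```

Request:
{"fn": "jog_arm", "kwargs": {
  "travel": [
    [0.01,0.05,0.02],
    [0.03,0.13,0.03],
    [0.05,0.22,0.03],
    [0.07,0.32,0.03],
    [0.09,0.42,0.03],
    [0.11,0.52,0.03],
    [0.14,0.63,0.02],
    [0.17,0.74,0.01],
    [0.19,0.85,0],
    [0.207,0.94,0]
  ],
  "dr": [
    [0,0,-0.06],
    [0,0,-0.13],
    [0,0,-0.2],
    [0,0,-0.27],
    [0,0,-0.34],
    [0,0,-0.41],
    [0,0,-0.48],
    [0,0,-0.54],
    [0,0,-0.6],
    [0,0,-0.658]
  ]
}}

```text
t: 10.25
ee_pos: [530.6, 256.4, 128.8]
orientation: [2.165, -2.273, -0.004]
ft_force: [0.4, -0.7, -0.3]
width: 13.4
```

```bash
python3 go.py 531 254.5 21 -92.6
```

```text
t 10.2 q6 2.05 q1 0.43 yaw -92.8 pos [530.6 256.4 128.8] w 13.4 F [ 0.4 -0.7 -0.3]
-> (531.0, 254.5, 21.0, -92.6) travel [0.0011, -0.0047, -0.2694] dr [-0.0003, -0.0019, 0.0021]  alt [-0.0, -0.002, 0.002]
```

Request:
{"fn": "jog_arm", "kwargs": {
  "travel": [
    [0,-0.004,-0.05],
    [0,-0.004,-0.1],
    [0,-0.004,-0.15],
    [0,-0.004,-0.2],
    [0,-0.004,-0.235],
    [0,-0.004,-0.255],
    [0,-0.004,-0.265],
    [0,-0.004,-0.27],
    [0,-0.004,-0.27],
    [0,-0.004,-0.27]
  ],
  "dr": [
    [0,0,0],
    [0,0,0],
    [0,0,0],
    [0,0,0],
    [0,0,0],
    [0,0,0],
    [0,0,0],
    [0,0,0],
    [0,0,0],
    [0,0,0]
  ]
}}

```text
t: 11.25
ee_pos: [531.0, 255.0, 21.4]
orientation: [2.166, -2.274, -0.003]
ft_force: [0.4, -0.5, -1.4]
width: 13.3
```

Request:
{"fn": "jog_arm", "kwargs": {
  "travel": [
    [0,0,0],
    [0,0,0],
    [0,0,0],
    [0,0,0],
    [0,0,0.01],
    [0,0,0.05],
    [0,0,0.12],
    [0,0,0.22],
    [0,-0.04,0.32],
    [0,-0.1,0.37]
  ],
  "dr": [
    [0,0,0],
    [0,0,0],
    [0,0,0],
    [0,0,0],
    [0,0,0],
    [0,0,0],
    [0,0,0],
    [0,0,0],
    [0,0,0.05],
    [0,0,0.1]
  ],
  "hand": 0
}}

```text
t: 12.25
ee_pos: [532.7, 216.0, 174.2]
orientation: [-2.34, 2.089, -0.001]
ft_force: [0.2, -1.0, -0.0]
width: 43.7
```

```bash
python3 go.py 440.5 -351 130 -2.4 562.5 -226 130 -16.5; python3 - <<'E'
from meas import *
d=grab('side'); P=world(d); save(d,'s2',(160,120,560,400),2)
for o in plungers(d,P): print(*o)
E
```

```text
t 12.2 q6 1.82 q1 0.36 yaw -83.5 pos [532.7 216.  174.2] w 43.7 F [ 0.2 -1.  -0. ]
-> (440.5, -351.0, 130.0, -2.4) travel [-0.2305, -1.4176, -0.1106] dr [-0.0031, 0.0006, 0.9012]  alt [-0.003, 0.001, 0.901]
t 12.2 q6 1.82 q1 0.36 yaw -83.5 pos [532.7 216.  174.2] w 43.7 F [ 0.2 -1.  -0. ]
-> (562.5, -226.0, 130.0, -16.5) travel [0.0745, -1.1051, -0.1106] dr [-0.0029, 0.001, 0.7445]  alt [-0.003, 0.001, 0.745]
[479. 168.] (390, -586) [71, 92] 36.3 ztop 44.4
[440. 203.] (438, -353) [33, 107] 88.1 ztop 29.7
[386. 212.] (561, -225) [38, 103] 75.9 ztop 29.9
[370. 237.] (551, -98) [48, 58] 109.2 ztop 45.7
[394. 289.] (417, 25) [5, 25] 154.2 ztop 43.7
[412. 293.] (370, 13) [4, 36] 66.3 ztop 44.1
```

View pics/s2.png

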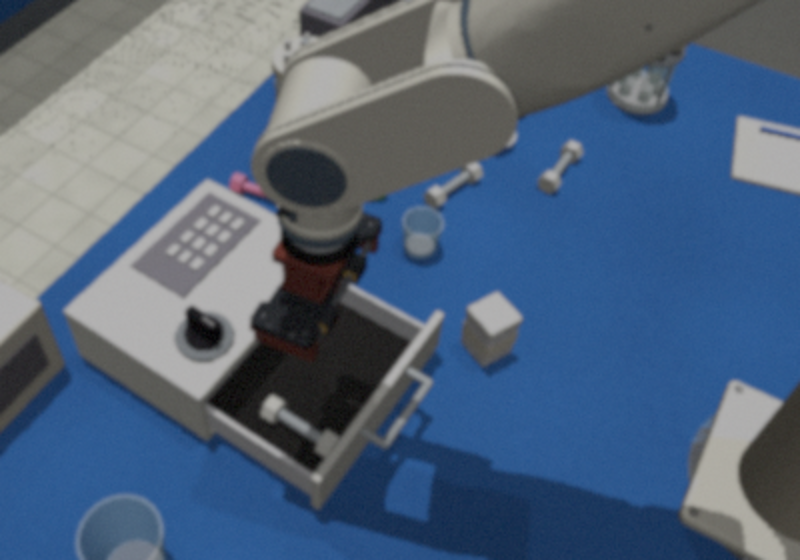

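Plunger a lies flat in the drawer (crop px (300,427)), tin upright at (490,328). Now plunger b.

Request:
{"fn": "jog_arm", "kwargs": {
  "travel": [
    [0,-0.1,0],
    [0.01,-0.2,0],
    [0.02,-0.3,0],
    [0.03,-0.4,0],
    [0.04,-0.5,0],
    [0.05,-0.6,0],
    [0.055,-0.7,0],
    [0.06,-0.8,0],
    [0.065,-0.9,0],
    [0.07,-1.0,-0.03]
  ],
  "dr": [
    [0,0,0.07],
    [0,0,0.15],
    [0,0,0.23],
    [0,0,0.31],
    [0,0,0.39],
    [0,0,0.47],
    [0,0,0.55],
    [0,0,0.63],
    [0,0,0.7],
    [0,0,0.75]
  ]
}}

```text
t: 13.3
ee_pos: [562.3, -188.8, 165.9]
orientation: [-3.107, 0.428, -0.004]
ft_force: [0.5, 0.3, 0.4]
width: 43.5
```

```bash
python3 go.py 563 -226 4 -16
```

```text
t 13.3 q6 -0.08 q1 -0.35 yaw -15.7 pos [ 562.3 -188.8  165.9] w 43.5 F [0.5 0.3 0.4]
-> (563.0, -226.0, 4.0, -16.0) travel [0.0018, -0.0929, -0.4048] dr [-0.0029, 0.0022, -0.0035]  alt [-0.003, 0.002, -0.003]
```

Request:
{"fn": "jog_arm", "kwargs": {
  "travel": [
    [0,-0.05,0],
    [0.002,-0.093,-0.03],
    [0.002,-0.093,-0.1],
    [0.002,-0.093,-0.2],
    [0.002,-0.093,-0.28],
    [0.002,-0.093,-0.34],
    [0.002,-0.093,-0.38],
    [0.002,-0.093,-0.4],
    [0.002,-0.093,-0.405],
    [0.002,-0.093,-0.405]
  ],
  "dr": [
    [-0.003,0.002,0],
    [-0.003,0.002,0],
    [-0.003,0.002,0],
    [-0.003,0.002,0],
    [-0.003,0.002,0],
    [-0.003,0.002,0],
    [-0.003,0.002,0],
    [-0.003,0.002,0],
    [-0.003,0.002,0],
    [-0.003,0.002,0]
  ]
}}

```text
t: 14.3
ee_pos: [563.6, -226.1, 4.5]
orientation: [3.112, -0.429, 0.002]
ft_force: [0.6, -1.0, -0.2]
width: 43.7
```

Request:
{"fn": "jog_arm", "kwargs": {
  "travel": [
    [0,0,0],
    [0,0,0],
    [0,0,0],
    [0,0,0],
    [0,0,0],
    [0,0,0],
    [0,0,0.04],
    [0,0,0.12],
    [0,0,0.22],
    [0,0,0.32]
  ],
  "dr": [
    [0,0,0],
    [0,0,0],
    [0,0,0],
    [0,0,0],
    [0,0,0],
    [0,0,0],
    [0,0,0],
    [0,0,0],
    [0,0,0],
    [0,0,0]
  ],
  "hand": -1
}}

```text
t: 15.3
ee_pos: [563.1, -225.9, 134.2]
orientation: [3.112, -0.429, 0.0]
ft_force: [0.7, 0.4, -0.1]
width: 13.5
```

```bash
python3 go.py 528 184.5 130 -92.6
```

```text
t 15.3 q6 -0.13 q1 -0.4 yaw -15.7 pos [ 563.1 -225.9  134.2] w 13.5 F [ 0.7  0.4 -0.1]
-> (528.0, 184.5, 130.0, -92.6) travel [-0.0877, 1.026, -0.0105] dr [0.0001, 0.0001, -0.8546]  alt [0.0, 0.0, -0.855]
```

Request:
{"fn": "jog_arm", "kwargs": {
  "travel": [
    [-0.01,0.08,0],
    [-0.02,0.18,0],
    [-0.03,0.28,0],
    [-0.04,0.38,0],
    [-0.05,0.48,0],
    [-0.06,0.59,0],
    [-0.07,0.7,0],
    [-0.08,0.81,0],
    [-0.088,0.92,0],
    [-0.088,1.0,0]
  ],
  "dr": [
    [0,0,-0.07],
    [0,0,-0.16],
    [0,0,-0.25],
    [0,0,-0.34],
    [0,0,-0.43],
    [0,0,-0.52],
    [0,0,-0.61],
    [0,0,-0.7],
    [0,0,-0.79],
    [0,0,-0.855]
  ]
}}

```text
t: 16.3
ee_pos: [527.1, 176.3, 135.1]
orientation: [-2.165, 2.277, -0.0]
ft_force: [0.1, 0.4, -0.3]
width: 13.2
```

```bash
python3 go.py 528 184.5 21 -92.6
```

```text
t 16.3 q6 1.92 q1 0.3 yaw -92.9 pos [527.1 176.3 135.1] w 13.2 F [ 0.1  0.4 -0.3]
-> (528.0, 184.5, 21.0, -92.6) travel [0.0021, 0.0204, -0.2853] dr [0.0, 0.0001, 0.0031]  alt [0.0, 0.0, 0.003]
```

Request:
{"fn": "jog_arm", "kwargs": {
  "travel": [
    [0,0.02,-0.03],
    [0,0.02,-0.09],
    [0,0.02,-0.15],
    [0,0.02,-0.2],
    [0,0.02,-0.24],
    [0,0.02,-0.265],
    [0,0.02,-0.28],
    [0,0.02,-0.285],
    [0,0.02,-0.285],
    [0,0.02,-0.285]
  ],
  "dr": [
    [0,0,0],
    [0,0,0],
    [0,0,0],
    [0,0,0],
    [0,0,0],
    [0,0,0],
    [0,0,0],
    [0,0,0],
    [0,0,0],
    [0,0,0]
  ]
}}

```text
t: 17.3
ee_pos: [527.7, 184.4, 21.8]
orientation: [-2.164, 2.276, -0.001]
ft_force: [0.4, 0.0, -0.6]
width: 13.2
```

Request:
{"fn": "jog_arm", "kwargs": {
  "travel": [
    [0,0,0],
    [0,0,0],
    [0,0,0],
    [0,0,0],
    [0,0,0.01],
    [0,0,0.05],
    [0,0,0.12],
    [0,0,0.22],
    [0,-0.05,0.32],
    [0,-0.14,0.37]
  ],
  "dr": [
    [0,0,0],
    [0,0,0],
    [0,0,0],
    [0,0,0],
    [0,0,0],
    [0,0,0],
    [0,0,0],
    [0,0,0],
    [0,0,0.05],
    [0,0,0.1]
  ],
  "hand": 0
}}

```text
t: 18.3
ee_pos: [529.5, 129.7, 174.4]
orientation: [-2.338, 2.088, -0.006]
ft_force: [1.1, -0.1, -0.5]
width: 43.7
```

```bash
python3 go.py 440 -352 165 -2; python3 - <<'E'
from meas import *
d=grab('side'); P=world(d); save(d,'s3',(160,120,560,400),2)
for o in plungers(d,P): print(*o)
E
```

```text
t 18.3 q6 1.68 q1 0.22 yaw -83.5 pos [529.5 129.7 174.4] w 43.7 F [ 1.1 -0.1 -0.5]
-> (440.0, -352.0, 165.0, -2.0) travel [-0.2238, -1.2041, -0.0236] dr [-0.0045, 0.0029, 0.906]  alt [-0.005, 0.003, 0.906]
[478. 168.] (400, -583) [69, 96] 167.8 ztop 43.7
[407. 187.] (557, -366) [70, 74] 80.5 ztop 19.2
[456. 209.] (387, -353) [31, 110] 87.3 ztop 30.6
[371. 237.] (552, -97) [48, 56] 117.1 ztop 46.7
[394. 288.] (416, 26) [4, 25] 152.9 ztop 43.0
[412. 294.] (370, 14) [4, 36] 64.6 ztop 43.4
```

View pics/s3.png

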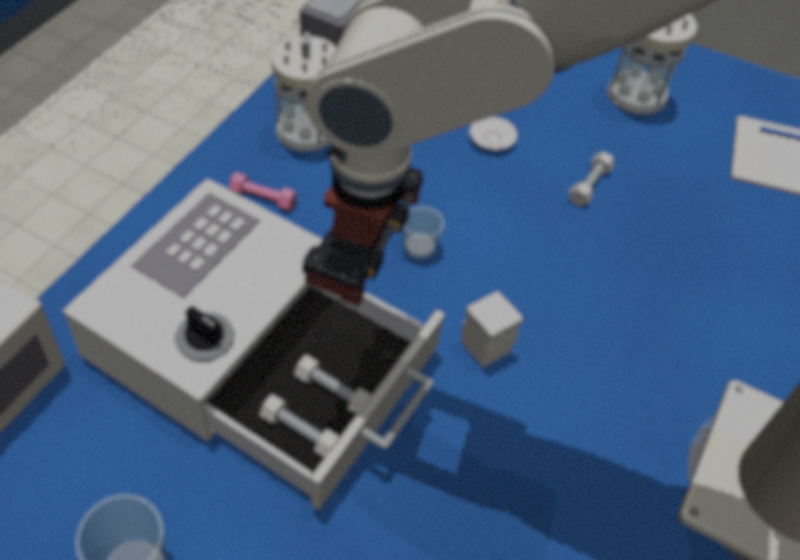

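Two plungers lie flat in the drawer (crop px (331,385), (300,425)). The third was knocked about 50 mm toward the robot, to crop px (592,178), world about (389,-353).

Request:
{"fn": "jog_arm", "kwargs": {
  "travel": [
    [-0.03,-0.1,0],
    [-0.06,-0.2,0],
    [-0.1,-0.3,0],
    [-0.14,-0.4,0],
    [-0.18,-0.5,0],
    [-0.22,-0.6,0],
    [-0.26,-0.7,0],
    [-0.29,-0.8,0],
    [-0.32,-0.9,0],
    [-0.351,-1.0,0]
  ],
  "dr": [
    [0,0,0.08],
    [0,0,0.17],
    [0,0,0.26],
    [0,0,0.35],
    [0,0,0.44],
    [0,0,0.53],
    [0,0,0.62],
    [0,0,0.71],
    [0,0,0.8],
    [0,0,0.9]
  ]
}}

```text
t: 19.35
ee_pos: [390.7, -271.5, 177.2]
orientation: [-3.127, 0.199, -0.004]
ft_force: [0.5, 0.5, 0.7]
width: 44.0
```

```bash
python3 go.py 389 -353 4 -2.5; python3 - <<'E'
from meas import *
d=grab('top'); P=world(d)
for o in plungers(d,P): print(*o)
E
```

```text
t 19.4 q6 -0.52 q1 -0.64 yaw -7.3 pos [ 390.7 -271.5  177.2] w 44.0 F [0.5 0.5 0.7]
-> (389.0, -353.0, 4.0, -2.5) travel [-0.0043, -0.2038, -0.4331] dr [-0.0052, 0.0015, 0.0532]  alt [-0.005, 0.002, 0.053]
[491. 228.] (674, -358) [28, 68] 28.7 ztop 44.0
[594. 252.] (615, -595) [34, 105] 9.2 ztop 44.1
[498. 274.] (563, -364) [73, 73] 41.6 ztop 20.0
[387. 280.] (550, -97) [40, 49] 117.9 ztop 45.7
[597. 330.] (427, -584) [51, 55] 164.8 ztop 43.4
[482. 361.] (363, -319) [29, 40] 87.6 ztop 30.6
```

```bash
python3 - <<'E'
from meas import *
d=grab('side'); P=world(d); save(d,'s4',(330,120,530,270),4)
for o in plungers(d,P): print(*o)
E
```

```text
[421. 143.] (615, -594) [37, 106] 1.4 ztop 44.3
[468. 167.] (428, -567) [14, 56] 136.8 ztop 26.8
[375. 174.] (672, -357) [36, 69] 22.2 ztop 43.4
[484. 174.] (364, -409) [33, 345] 91.1 ztop 19.4
[407. 186.] (557, -364) [71, 75] 114.0 ztop 20.0
[465. 213.] (357, -349) [32, 105] 87.2 ztop 29.9
[370. 237.] (551, -99) [49, 57] 110.0 ztop 51.5
[394. 288.] (418, 25) [4, 24] 151.8 ztop 44.4
[412. 293.] (370, 14) [4, 34] 63.2 ztop 43.2
```

View pics/s4.png

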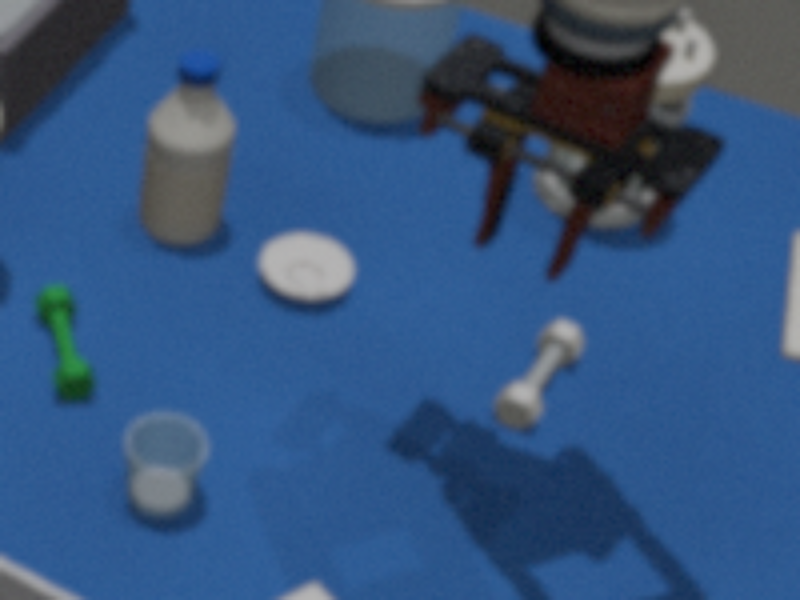

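The plunger was still sliding in the last frame. It is now at crop px (540,375), world about (360.5,-349).

Request:
{"fn": "jog_arm", "kwargs": {
  "travel": [
    [-0.01,-0.03,0],
    [-0.03,-0.07,0],
    [-0.05,-0.11,0],
    [-0.065,-0.15,0],
    [-0.075,-0.18,-0.03],
    [-0.075,-0.194,-0.07],
    [-0.075,-0.194,-0.12],
    [-0.075,-0.194,-0.18],
    [-0.075,-0.194,-0.22],
    [-0.075,-0.194,-0.22]
  ],
  "dr": [
    [-0.005,0.002,0.01],
    [-0.005,0.002,0.03],
    [-0.005,0.002,0.053],
    [-0.005,0.002,0.053],
    [-0.005,0.002,0.053],
    [-0.005,0.002,0.053],
    [-0.005,0.002,0.053],
    [-0.005,0.002,0.053],
    [-0.005,0.002,0.053],
    [-0.005,0.002,0.053]
  ]
}}

```text
t: 20.45
ee_pos: [359.5, -349.8, 87.1]
orientation: [-3.138, 0.078, 0.005]
ft_force: [-0.6, 0.7, 0.3]
width: 43.7
```

```bash
python3 go.py 360.5 -349 4 -2.5; python3 - <<'E'
from meas import *
d=grab('side'); P=world(d); save(d,'s5',(380,120,530,270),4)
for o in plungers(d,P): print(*o)
E
```

```text
t 20.4 q6 -0.74 q1 -0.8 yaw -2.8 pos [ 359.5 -349.8   87.1] w 43.7 F [-0.6  0.7  0.3]
-> (360.5, -349.0, 4.0, -2.5) travel [0.0026, 0.002, -0.2077] dr [-0.0015, -0.0021, 0.0038]  alt [-0.001, -0.002, 0.004]
[422. 143.] (613, -595) [39, 107] 4.8 ztop 43.3
[375. 174.] (672, -359) [36, 69] 21.3 ztop 43.6
[478. 173.] (382, -559) [16, 46] 19.4 ztop 18.8
[407. 186.] (559, -362) [71, 77] 84.5 ztop 19.6
[465. 213.] (357, -348) [31, 105] 87.6 ztop 30.6
[370. 237.] (551, -99) [48, 56] 112.4 ztop 45.7
[394. 288.] (416, 26) [4, 29] 156.2 ztop 44.3
[412. 294.] (370, 13) [4, 37] 66.3 ztop 43.5
```

View pics/s5.png

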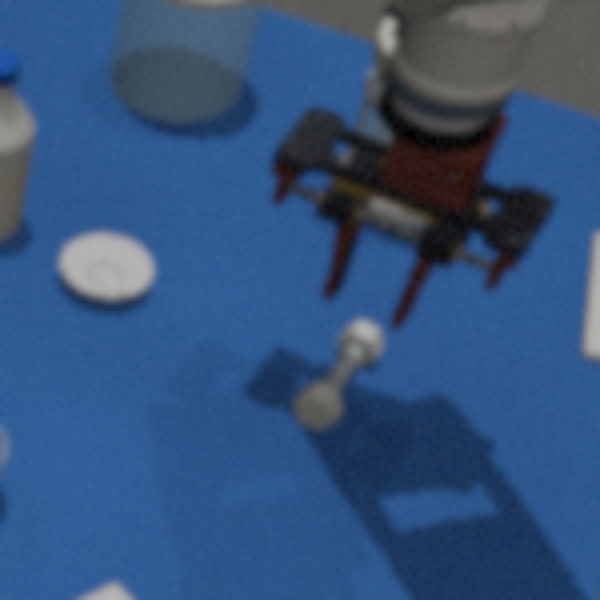

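The plunger is at rest under the open fingers (crop px (340,375)). I'll descend and grip.

Request:
{"fn": "jog_arm", "kwargs": {
  "travel": [
    [0.002,0.002,-0.04],
    [0.002,0.002,-0.09],
    [0.002,0.002,-0.14],
    [0.002,0.002,-0.18],
    [0.002,0.002,-0.2],
    [0.002,0.002,-0.206],
    [0.002,0.002,-0.207],
    [0.002,0.002,-0.207],
    [0.002,0.002,-0.207],
    [0.002,0.002,-0.207]
  ],
  "dr": [
    [0,0,0],
    [0,0,0],
    [0,0,0],
    [0,0,0],
    [0,0,0],
    [0,0,0],
    [0,0,0],
    [0,0,0],
    [0,0,0],
    [0,0,0]
  ]
}}

```text
t: 21.5
ee_pos: [361.2, -350.0, 6.0]
orientation: [-3.14, 0.078, 0.002]
ft_force: [0.0, 0.2, -0.0]
width: 43.8
```

Request:
{"fn": "jog_arm", "kwargs": {
  "travel": [
    [0,0,0],
    [0,0,0],
    [0,0,0],
    [0,0,0],
    [0,0,0],
    [0,0,0],
    [0,0,0.04],
    [0,0,0.12],
    [0,0,0.22],
    [0,0,0.32]
  ],
  "dr": [
    [0,0,0],
    [0,0,0],
    [0,0,0],
    [0,0,0],
    [0,0,0],
    [0,0,0],
    [0,0,0],
    [0,0,0],
    [0,0,0],
    [0,0,0]
  ],
  "hand": -1
}}

```text
t: 22.5
ee_pos: [360.7, -349.5, 134.9]
orientation: [-3.139, 0.077, 0.004]
ft_force: [0.5, 0.3, -0.2]
width: 13.1
```

```bash
python3 go.py 525 114.5 130 -92.6
```

```text
t 22.5 q6 -0.74 q1 -0.79 yaw -2.8 pos [ 360.7 -349.5  134.9] w 13.1 F [ 0.5  0.3 -0.2]
-> (525.0, 114.5, 130.0, -92.6) travel [0.4108, 1.1599, -0.0122] dr [-0.0019, -0.0005, -0.9975]  alt [-0.002, -0.0, -0.997]
```

Request:
{"fn": "jog_arm", "kwargs": {
  "travel": [
    [0.03,0.08,0.01],
    [0.06,0.17,0.01],
    [0.1,0.27,0.01],
    [0.14,0.38,0.01],
    [0.18,0.49,0.01],
    [0.22,0.6,0.01],
    [0.26,0.71,0.01],
    [0.3,0.82,0.01],
    [0.34,0.92,0.01],
    [0.38,1.0,0.01]
  ],
  "dr": [
    [0,0,-0.06],
    [0,0,-0.15],
    [0,0,-0.24],
    [0,0,-0.33],
    [0,0,-0.42],
    [0,0,-0.51],
    [0,0,-0.6],
    [0,0,-0.69],
    [0,0,-0.78],
    [0,0,-0.87]
  ]
}}

```text
t: 23.5
ee_pos: [508.4, 42.6, 138.8]
orientation: [-2.461, 1.949, 0.002]
ft_force: [0.2, -0.3, -0.8]
width: 13.2
```

```bash
python3 go.py 525 114.5 23 -92.6
```

```text
t 23.5 q6 1.4 q1 0.06 yaw -76.8 pos [508.4  42.6 138.8] w 13.2 F [ 0.2 -0.3 -0.8]
-> (525.0, 114.5, 23.0, -92.6) travel [0.0415, 0.1798, -0.2894] dr [-0.0016, 0.0003, -0.1759]  alt [-0.002, 0.0, -0.176]
```

Request:
{"fn": "jog_arm", "kwargs": {
  "travel": [
    [0.01,0.05,0],
    [0.02,0.11,0],
    [0.035,0.16,0],
    [0.041,0.18,-0.02],
    [0.041,0.18,-0.08],
    [0.041,0.18,-0.14],
    [0.041,0.18,-0.19],
    [0.041,0.18,-0.22],
    [0.041,0.18,-0.24],
    [0.041,0.18,-0.24]
  ],
  "dr": [
    [0,0,-0.05],
    [0,0,-0.1],
    [0,0,-0.15],
    [0,0,-0.176],
    [0,0,-0.176],
    [0,0,-0.176],
    [0,0,-0.176],
    [0,0,-0.176],
    [0,0,-0.176],
    [0,0,-0.176]
  ]
}}

```text
t: 24.5
ee_pos: [524.3, 114.4, 42.0]
orientation: [-2.17, 2.271, 0.003]
ft_force: [-0.3, 0.1, -1.5]
width: 13.1
```

```bash
python3 go.py 525 114.5 22.5 -92.6
```

```text
t 24.5 q6 1.8 q1 0.19 yaw -92.6 pos [524.3 114.4  42. ] w 13.1 F [-0.3  0.1 -1.5]
-> (525.0, 114.5, 22.5, -92.6) travel [0.0017, 0.0002, -0.0488] dr [-0.0014, -0.0004, 0.0001]  alt [-0.001, -0.0, 0.0]
```

Request:
{"fn": "jog_arm", "kwargs": {
  "travel": [
    [0.001,0,-0.02],
    [0.001,0,-0.035],
    [0.001,0,-0.045],
    [0.001,0,-0.049],
    [0.001,0,-0.049],
    [0.001,0,-0.049],
    [0.001,0,-0.049],
    [0.001,0,-0.049],
    [0.001,0,-0.049],
    [0.001,0,-0.049]
  ],
  "dr": [
    [0,0,0],
    [0,0,0],
    [0,0,0],
    [0,0,0],
    [0,0,0],
    [0,0,0],
    [0,0,0],
    [0,0,0],
    [0,0,0],
    [0,0,0]
  ]
}}

```text
t: 25.5
ee_pos: [524.8, 114.4, 22.5]
orientation: [-2.169, 2.271, 0.003]
ft_force: [-0.8, 0.7, -1.1]
width: 13.0
```

Request:
{"fn": "jog_arm", "kwargs": {
  "travel": [
    [0,0,0],
    [0,0,0],
    [0,0,0],
    [0,0,0],
    [0,0,0.01],
    [0,0,0.05],
    [0,0,0.12],
    [0,0,0.22],
    [0,0,0.32],
    [-0.08,0,0.37]
  ],
  "dr": [
    [0,0,0],
    [0,0,0],
    [0,0,0],
    [0,0,0],
    [0,0,0],
    [0,0,0],
    [0,0,0],
    [0,0,0],
    [0,0,0],
    [0,0,0]
  ],
  "hand": 0
}}

```text
t: 26.5
ee_pos: [497.3, 115.1, 174.6]
orientation: [-2.164, 2.266, -0.004]
ft_force: [0.1, 0.2, 0.5]
width: 44.0
```

Request:
{"fn": "jog_arm", "kwargs": {
  "travel": [
    [-0.07,0,0],
    [-0.14,0,0],
    [-0.2,0,0],
    [-0.24,0,0],
    [-0.26,0,0],
    [-0.26,0,0],
    [-0.26,0,0],
    [-0.26,0,0],
    [-0.26,0,0],
    [-0.26,0,0]
  ],
  "dr": [
    [0,0,0],
    [0,0,0],
    [0,0,0],
    [0,0,0],
    [0,0,0],
    [0,0,0],
    [0,0,0],
    [0,0,0],
    [0,0,0],
    [0,0,0]
  ],
  "hand": -1
}}

```text
t: 27.5
ee_pos: [393.7, 115.1, 174.5]
orientation: [-2.163, 2.266, -0.004]
ft_force: [0.3, 0.7, 0.3]
width: 0.4
```

```bash
python3 go.py 390 190 150 -92.6 390 190 48 -92.6; python3 - <<'E'
from meas import *
for n in('top','side'):
    d=grab(n); P=world(d); z=P[...,2]
    save(d,n+'6',(190,100,590,400) if n=='side' else (160,120,560,400),2)
    px=d['pixels'].astype(int)
    m=(px.min(-1)>90)&(z>22)&(z<50)&(P[...,0]>470)&(P[...,0]<605)&(P[...,1]>70)&(P[...,1]<300)
    k,l,s,c=cv2.connectedComponentsWithStats(m.astype(np.uint8))
    for i in range(1,k):
        if s[i,4]>25: q=P[l==i]; print(n,c[i].round(),q[:,:2].mean(0).round(),np.percentile(q[:,2],[50,98]).round(1))
    q=P[(z>66)&(z<78)&(P[...,0]>380)&(P[...,0]<440)&(P[...,1]>80)&(P[...,1]<300)]
    if len(q)>5: print('handle',len(q),np.percentile(q,[3,50,97],axis=0).round(1).tolist())
E
```

```text
t 27.5 q6 1.87 q1 0.25 yaw -92.7 pos [393.7 115.1 174.5] w 0.4 F [0.3 0.7 0.3]
-> (390.0, 190.0, 150.0, -92.6) travel [-0.0093, 0.1873, -0.0611] dr [-0.0024, 0.0051, 0.0007]  alt [-0.002, 0.005, 0.001]
t 27.5 q6 1.87 q1 0.25 yaw -92.7 pos [393.7 115.1 174.5] w 0.4 F [0.3 0.7 0.3]
-> (390.0, 190.0, 48.0, -92.6) travel [-0.0093, 0.1873, -0.3161] dr [-0.0024, 0.0051, 0.0007]  alt [-0.002, 0.005, 0.001]
top [232. 288.] [534. 253.] [37.6 47.4]
top [263. 290.] [529. 183.] [37.4 47.1]
top [293. 291.] [526. 114.] [37.8 47.5]
handle 274 [[421.0, 136.2, 67.9], [427.5, 185.9, 71.8], [438.7, 240.5, 75.9]]
side [341. 293.] [523. 117.] [37.8 46.3]
side [326. 312.] [527. 187.] [38.  45.7]
side [310. 333.] [530. 257.] [37.6 46.1]
handle 223 [[416.9, 137.5, 67.9], [423.1, 193.1, 72.1], [437.8, 242.4, 75.5]]
```

View pics/top6.png

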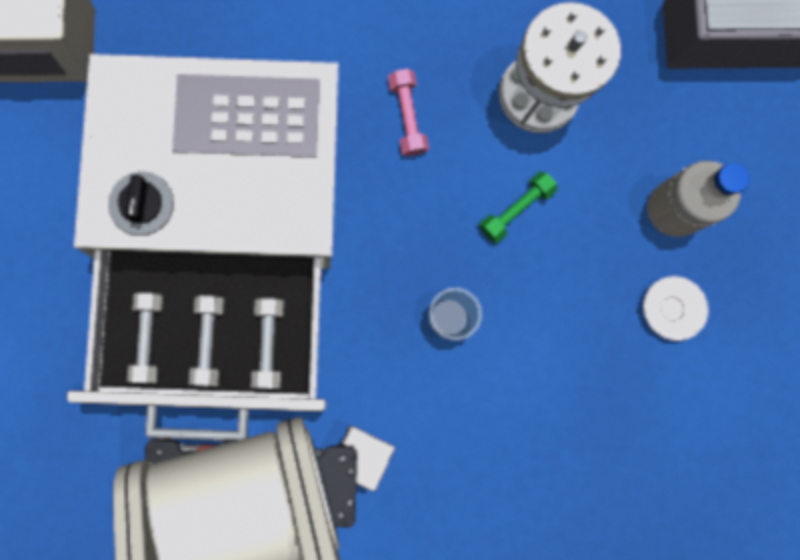

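All three plungers lie flat in a row in the drawer (top crop px (145,340), (205,342), (267,343)). Now position in front of the handle bar.

Request:
{"fn": "jog_arm", "kwargs": {
  "travel": [
    [-0.01,0.05,0],
    [-0.02,0.1,0],
    [-0.02,0.15,0],
    [-0.02,0.187,-0.04],
    [-0.02,0.187,-0.1],
    [-0.02,0.187,-0.17],
    [-0.02,0.187,-0.24],
    [-0.02,0.187,-0.29],
    [-0.02,0.187,-0.315],
    [-0.02,0.187,-0.315]
  ],
  "dr": [
    [-0.002,0.005,0],
    [-0.002,0.005,0],
    [-0.002,0.005,0],
    [-0.002,0.005,0],
    [-0.002,0.005,0],
    [-0.002,0.005,0],
    [-0.002,0.005,0],
    [-0.002,0.005,0],
    [-0.002,0.005,0],
    [-0.002,0.005,0]
  ]
}}

```text
t: 28.6
ee_pos: [384.9, 189.5, 47.5]
orientation: [2.168, -2.271, -0.002]
ft_force: [-0.1, -0.3, 0.1]
width: 0.3
```

```bash
python3 go.py 408 190 48 -92.6 540 183 48 -92.6 570 182 48 -92.6
```

```text
t 28.6 q6 2.05 q1 0.43 yaw -92.7 pos [384.9 189.5  47.5] w 0.3 F [-0.1 -0.3  0.1]
-> (408.0, 190.0, 48.0, -92.6) travel [0.0578, 0.0012, 0.0013] dr [0.0003, -0.0014, 0.0006]  alt [0.0, -0.001, 0.001]
t 28.6 q6 2.05 q1 0.43 yaw -92.7 pos [384.9 189.5  47.5] w 0.3 F [-0.1 -0.3  0.1]
-> (540.0, 183.0, 48.0, -92.6) travel [0.3878, -0.0163, 0.0013] dr [0.0003, -0.0014, 0.0006]  alt [0.0, -0.001, 0.001]
t 28.6 q6 2.05 q1 0.43 yaw -92.7 pos [384.9 189.5  47.5] w 0.3 F [-0.1 -0.3  0.1]
-> (570.0, 182.0, 48.0, -92.6) travel [0.4628, -0.0188, 0.0013] dr [0.0003, -0.0014, 0.0006]  alt [0.0, -0.001, 0.001]
```

Request:
{"fn": "jog_arm", "kwargs": {
  "travel": [
    [0.02,0,0],
    [0.04,0,0],
    [0.055,0,0],
    [0.07,-0.002,0],
    [0.09,-0.003,0],
    [0.115,-0.005,0],
    [0.14,-0.006,0],
    [0.17,-0.007,0],
    [0.2,-0.008,0],
    [0.23,-0.01,0]
  ],
  "dr": [
    [0,0,0],
    [0,0,0],
    [0,0,0],
    [0,0,0],
    [0,0,0],
    [0,0,0],
    [0,0,0],
    [0,0,0],
    [0,0,0],
    [0,0,0]
  ]
}}

```text
t: 29.6
ee_pos: [477.9, 185.4, 47.4]
orientation: [2.168, -2.271, -0.002]
ft_force: [-3.0, 1.6, 1.4]
width: -0.0
```

Request:
{"fn": "jog_arm", "kwargs": {
  "travel": [
    [0.025,-0.001,0],
    [0.05,-0.002,0],
    [0.075,-0.003,0],
    [0.1,-0.004,0],
    [0.12,-0.006,0],
    [0.14,-0.007,0],
    [0.155,-0.008,0],
    [0.17,-0.008,0],
    [0.18,-0.008,0],
    [0.18,-0.008,0]
  ],
  "dr": [
    [0,0,0],
    [0,0,0],
    [0,0,0],
    [0,0,0],
    [0,0,0],
    [0,0,0],
    [0,0,0],
    [0,0,0],
    [0,0,0],
    [0,0,0]
  ]
}}

```text
t: 30.6
ee_pos: [548.6, 181.9, 47.2]
orientation: [2.166, -2.269, -0.005]
ft_force: [-3.8, -0.1, 1.4]
width: 0.5
```

```bash
python3 - <<'E'
from meas import *
for n in('top','side'):
    d=grab(n); P=world(d); z=P[...,2]
    save(d,n+'7',(190,100,590,400) if n=='side' else (160,120,560,400),2)
    for nm,q in dict(front=P[(z>80)&(z<92)&(P[...,0]>560)&(P[...,0]<625)&(P[...,1]>20)&(P[...,1]<350)],
      base=P[(z>97)&(z<103)&(P[...,0]>560)&(P[...,0]<700)&(P[...,1]>60)&(P[...,1]<300)],
      plung=P[(z>22)&(z<50)&(P[...,0]>470)&(P[...,0]<640)&(P[...,1]>70)&(P[...,1]<300)]).items():
        if len(q)>5: print(n,nm,len(q),np.percentile(q,[3,50,97],axis=0).round(1).tolist())
E
python3 go.py 570 182 48 -92.6
```

```text
top front 265 [[591.0, 45.7, 82.5], [597.8, 94.1, 85.8], [619.0, 138.6, 89.9]]
top base 2244 [[622.0, 63.5, 97.5], [664.2, 134.8, 100.2], [697.9, 294.9, 102.6]]
top plung 99 [[591.3, 73.0, 23.2], [617.3, 105.6, 40.2], [625.3, 139.2, 47.1]]
side front 221 [[596.9, 171.5, 81.2], [603.8, 272.1, 85.7], [624.0, 317.0, 91.2]]
side base 1398 [[622.8, 103.8, 97.4], [657.5, 186.7, 99.8], [697.7, 296.2, 102.4]]
side plung 202 [[592.2, 164.4, 23.3], [597.5, 256.6, 38.5], [637.9, 296.7, 48.3]]
t 30.7 q6 1.92 q1 0.3 yaw -92.7 pos [548.9 181.9  47.1] w 0.6 F [-4.6 -0.9  1.6]
-> (570.0, 182.0, 48.0, -92.6) travel [0.0527, 0.0002, 0.0021] dr [0.0007, -0.0029, 0.0007]  alt [0.001, -0.003, 0.001]
```

View pics/side7.png

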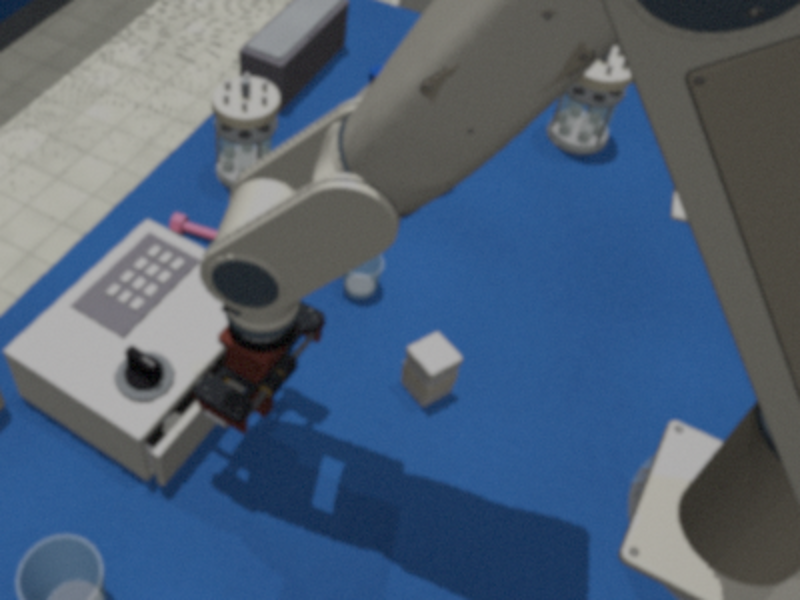

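The drawer is nearly shut, with a gap still visible at crop px (175,425). Next is a slow push through the catch.

Request:
{"fn": "jog_arm", "kwargs": {
  "travel": [
    [0.005,0,0],
    [0.01,0,0],
    [0.015,0,0],
    [0.02,0,0],
    [0.025,0,0],
    [0.028,0,0],
    [0.03,-0.001,0],
    [0.032,-0.001,0],
    [0.034,-0.001,0],
    [0.034,-0.001,0]
  ],
  "dr": [
    [0,0,0],
    [0,0,0],
    [0,0,0],
    [0,0,0],
    [0,0,0],
    [0,0,0],
    [0,0,0],
    [0,0,0],
    [0,0,0],
    [0,0,0]
  ]
}}

```text
t: 31.7
ee_pos: [562.8, 181.6, 47.3]
orientation: [2.167, -2.27, -0.003]
ft_force: [-1.1, 0.0, 0.8]
width: 0.2
```

```bash
cat > fr.py <<'E'
from meas import *
for n in('top','side'):
    d=grab(n); P=world(d); z=P[...,2]; X=P[...,0];Y=P[...,1]
    for nm,q in dict(front=P[(z>82)&(z<90)&(X>560)&(X<625)&(Y>20)&(Y<350)],base=P[(z>98)&(z<103)&(X>560)&(X<700)&(Y>20)&(Y<340)]).items():
        # x minus yaw slope, referenced to y=180
        r=q[:,0]+ (q[:,1]-180)*np.tan(np.radians(-2.6))
        if len(q)>5: print(n,nm,len(q),np.percentile(r,[2,10,50,90,98]).round(1))
E
python3 fr.py; python3 go.py 570 182 48 -92.6
```

```text
top front 241 [610.3 611.4 616.1 621.1 622.8]
top base 2196 [624.7 634.4 669.4 695.2 701.7]
side front 167 [606.4 607.3 612.  618.7 620. ]
side base 1306 [620.4 626.9 658.9 691.8 698.9]
t 31.8 q6 1.91 q1 0.29 yaw -92.7 pos [562.7 181.6  47.3] w 0.6 F [-0.2  0.6  0.5]
-> (570.0, 182.0, 48.0, -92.6) travel [0.0182, 0.001, 0.0019] dr [0.0006, -0.0026, 0.0007]  alt [0.001, -0.003, 0.001]
```

Request:
{"fn": "jog_arm", "kwargs": {
  "travel": [
    [0.003,0,0],
    [0.006,0,0],
    [0.009,0,0],
    [0.011,0,0],
    [0.013,0,0],
    [0.013,0,0],
    [0.013,0,0],
    [0.013,0,0],
    [0.013,0,0],
    [0.013,0,0]
  ],
  "dr": [
    [0,0,0],
    [0,0,0],
    [0,0,0],
    [0,0,0],
    [0,0,0],
    [0,0,0],
    [0,0,0],
    [0,0,0],
    [0,0,0],
    [0,0,0]
  ]
}}

```text
t: 32.8
ee_pos: [562.9, 181.4, 46.8]
orientation: [2.161, -2.264, -0.012]
ft_force: [-16.8, 1.9, 12.3]
width: 0.5
```

```bash
python3 fr.py; python3 go.py 570 182 48 -92.6
```

```text
top front 233 [610.8 611.6 616.1 620.9 622.3]
top base 2096 [624.5 634.  669.2 695.5 701.7]
side front 163 [606.  607.3 612.2 618.5 619.7]
side base 1306 [620.  627.3 658.3 691.1 698.7]
t 32.9 q6 1.91 q1 0.29 yaw -92.7 pos [562.9 181.4  46.9] w 0.1 F [-16.5   2.5  12.2]
-> (570.0, 182.0, 48.0, -92.6) travel [0.0177, 0.0014, 0.0029] dr [0.0016, -0.0088, 0.0007]  alt [0.002, -0.009, 0.001]
```

Firm stop at 17 N, so the drawer is home. I'll retreat, rise and swing the wrist round for the knob.

Request:
{"fn": "jog_arm", "kwargs": {
  "travel": [
    [-0.02,0,0],
    [-0.07,0,0],
    [-0.12,0,0],
    [-0.15,0,0.05],
    [-0.15,0,0.15],
    [-0.15,0,0.25],
    [-0.15,0,0.35],
    [-0.15,0,0.43],
    [-0.15,0,0.47],
    [-0.15,0,0.5]
  ],
  "dr": [
    [0,0,0],
    [0,0,0],
    [0,0,0],
    [0,0,0.05],
    [0,0,0.14],
    [0,0,0.23],
    [0,0,0.32],
    [0,0,0.41],
    [0,0,0.5],
    [0,0,0.59]
  ],
  "hand": 0
}}

```text
t: 33.9
ee_pos: [503.8, 181.6, 248.9]
orientation: [2.948, -1.051, 0.002]
ft_force: [0.4, -0.7, -0.6]
width: 44.1
```

Request:
{"fn": "jog_arm", "kwargs": {
  "travel": [
    [0,0,0],
    [0,0,0],
    [0,0.02,0],
    [0,0.04,0],
    [0,0.07,0],
    [0,0.1,0],
    [0,0.13,0],
    [0,0.15,0],
    [0,0.16,0],
    [0,0.165,0]
  ],
  "dr": [
    [0,0,0.08],
    [0,0,0.17],
    [0,0,0.26],
    [0,0,0.35],
    [0,0,0.44],
    [0,0,0.53],
    [0,0,0.62],
    [0,0,0.71],
    [0,0,0.8],
    [0,0,0.89]
  ]
}}

```text
t: 34.9
ee_pos: [504.1, 248.0, 249.0]
orientation: [2.933, 1.103, 0.015]
ft_force: [0.6, -0.1, 0.0]
width: 44.2
```

```bash
python3 go.py 673 248.5 190 84.4;  python3 go.py 673 248.5 119 84.4; python3 - <<'E'
from meas import *
for n in('top','side'):
    d=grab(n); P=world(d); z=P[...,2]; X=P[...,0];Y=P[...,1]
    q=P[(z>138)&(z<150)&(X>600)&(X<740)&(Y>180)&(Y<330)]
    if len(q)>5: print(n,len(q),cv2.minAreaRect(q[:,:2].astype(np.float32)),np.median(q[:,2]))
E
python3 fr.py
```

```text
t 34.9 q6 -0.27 q1 0.44 yaw 41.2 pos [504.1 248.  249. ] w 44.2 F [ 0.6 -0.1  0. ]
-> (673.0, 248.5, 190.0, 84.4) travel [0.4224, 0.0011, -0.1474] dr [-0.0003, 0.0083, 0.4797]  alt [-0.0, 0.008, 0.48]
t 34.9 q6 -0.27 q1 0.44 yaw 41.2 pos [504.1 248.  249. ] w 44.2 F [ 0.6 -0.1  0. ]
-> (673.0, 248.5, 119.0, 84.4) travel [0.4224, 0.0011, -0.3249] dr [-0.0003, 0.0083, 0.4797]  alt [-0.0, 0.008, 0.48]
top 148 ((674.9378662109375, 248.2489013671875), (14.727171897888184, 45.79314422607422), 84.26741027832031) 143.57591906332354
side 102 ((670.6759643554688, 248.60133361816406), (13.876442909240723, 45.51178741455078), 84.64031982421875) 143.28304439095825
top front 650 [610.3 611.2 615.7 620.6 622.2]
top base 3148 [623.8 628.6 658.4 692.5 700.6]
side front 363 [606.1 607.2 612.2 618.2 620. ]
side base 1049 [619.5 623.4 648.7 691.9 699.9]
```

Request:
{"fn": "jog_arm", "kwargs": {
  "travel": [
    [0.05,0,0],
    [0.11,0,0],
    [0.18,0,0],
    [0.25,0,0],
    [0.32,0,0],
    [0.38,0,0],
    [0.41,0.001,-0.03],
    [0.422,0.001,-0.07],
    [0.422,0.001,-0.12],
    [0.422,0.001,-0.15]
  ],
  "dr": [
    [0,0.008,0.06],
    [0,0.008,0.13],
    [0,0.008,0.2],
    [0,0.008,0.27],
    [0,0.008,0.34],
    [0,0.008,0.41],
    [0,0.008,0.46],
    [0,0.008,0.48],
    [0,0.008,0.48],
    [0,0.008,0.48]
  ]
}}

```text
t: 36.1
ee_pos: [672.3, 247.4, 187.1]
orientation: [-2.34, -2.095, 0.003]
ft_force: [-0.2, 0.5, -0.7]
width: 44.1
```

```bash
python3 go.py 673 248.5 119 84.4
```

```text
t 36.1 q6 -1.12 q1 0.34 yaw 83.7 pos [672.3 247.4 187.1] w 44.1 F [-0.2  0.5 -0.7]
-> (673.0, 248.5, 119.0, 84.4) travel [0.0018, 0.0028, -0.1702] dr [0.0004, -0.0011, 0.0081]  alt [0.0, -0.001, 0.008]
```

Request:
{"fn": "jog_arm", "kwargs": {
  "travel": [
    [0.002,0.003,-0.03],
    [0.002,0.003,-0.07],
    [0.002,0.003,-0.11],
    [0.002,0.003,-0.14],
    [0.002,0.003,-0.16],
    [0.002,0.003,-0.169],
    [0.002,0.003,-0.17],
    [0.002,0.003,-0.17],
    [0.002,0.003,-0.17],
    [0.002,0.003,-0.17]
  ],
  "dr": [
    [0,0,0.008],
    [0,0,0.008],
    [0,0,0.008],
    [0,0,0.008],
    [0,0,0.008],
    [0,0,0.008],
    [0,0,0.008],
    [0,0,0.008],
    [0,0,0.008],
    [0,0,0.008]
  ]
}}

```text
t: 37.1
ee_pos: [673.4, 248.7, 119.7]
orientation: [-2.327, -2.11, 0.001]
ft_force: [0.5, -0.1, -0.2]
width: 43.9
```

Request:
{"fn": "jog_arm", "kwargs": {
  "travel": [
    [0,0,0],
    [0,0,0],
    [0,0,0],
    [0,0,0],
    [0,0,0],
    [0,0,0],
    [0,0,0],
    [0,0,0],
    [0,0,0],
    [0,0,0]
  ],
  "dr": [
    [0,0,0],
    [0,0,0],
    [0,0,0],
    [0,0,0],
    [0,0,0],
    [0,0,0],
    [0,0,0],
    [0,0,0],
    [0,0,0],
    [0,0,0]
  ],
  "hand": -1
}}

```text
t: 38.1
ee_pos: [673.4, 248.4, 119.8]
orientation: [-2.328, -2.11, 0.002]
ft_force: [-1.3, -3.4, 3.1]
width: 13.2
```

```bash
python3 go.py 673 248.5 119 18.5
```

```text
t 38.1 q6 -1.14 q1 0.34 yaw 84.4 pos [673.4 248.4 119.8] w 13.2 F [-1.3 -3.4  3.1]
-> (673.0, 248.5, 119.0, 18.5) travel [-0.001, 0.0002, -0.002] dr [0.0001, -0.0008, -0.7321]  alt [0.0, -0.001, -0.732]
```

Request:
{"fn": "jog_arm", "kwargs": {
  "travel": [
    [0,0,0],
    [0,0,0],
    [0,0,0],
    [0,0,0],
    [0,0,0],
    [0,0,0],
    [0,0,0],
    [0,0,0],
    [0,0,0],
    [0,0,0]
  ],
  "dr": [
    [0,0,-0.05],
    [0,0,-0.12],
    [0,0,-0.19],
    [0,0,-0.26],
    [0,0,-0.33],
    [0,0,-0.4],
    [0,0,-0.47],
    [0,0,-0.54],
    [0,0,-0.61],
    [0,0,-0.67]
  ]
}}

```text
t: 39.1
ee_pos: [673.9, 249.0, 119.8]
orientation: [-3.073, -0.649, -0.001]
ft_force: [1.3, 1.0, -0.0]
width: 14.1
```

```bash
python3 go.py 673 248.5 119 17.5
```

```text
t 39.1 q6 -0.08 q1 0.34 yaw 23.8 pos [673.9 249.  119.8] w 14.1 F [ 1.3  1.  -0. ]
-> (673.0, 248.5, 119.0, 17.5) travel [-0.0024, -0.0013, -0.002] dr [-0.0009, 0.0002, -0.0705]  alt [-0.001, 0.0, -0.07]
```

Turn the last 6–7°, then release and lift.

Request:
{"fn": "jog_arm", "kwargs": {
  "travel": [
    [0,0,0],
    [0,0,0],
    [0,0,0],
    [0,0,0],
    [0,0,0],
    [0,0,0],
    [0,0,0],
    [0,0,0],
    [0,0,0],
    [0,0,0]
  ],
  "dr": [
    [0,0,-0.03],
    [0,0,-0.06],
    [0,0,-0.08],
    [0,0,-0.08],
    [0,0,-0.08],
    [0,0,-0.08],
    [0,0,-0.08],
    [0,0,-0.08],
    [0,0,-0.08],
    [0,0,-0.08]
  ]
}}

```text
t: 40.1
ee_pos: [674.1, 249.1, 119.8]
orientation: [-3.107, -0.455, -0.001]
ft_force: [0.6, -1.1, -0.4]
width: 13.3
```

Request:
{"fn": "jog_arm", "kwargs": {
  "travel": [
    [0,0,0],
    [0,0,0],
    [0,0,0],
    [0,0,0],
    [0,0,0],
    [0,0,0.05],
    [0,0,0.12],
    [0,0,0.2],
    [0,0,0.28],
    [0,0,0.33]
  ],
  "dr": [
    [0,0,0],
    [0,0,0],
    [0,0,0],
    [0,0,0],
    [0,0,0],
    [0,0,0],
    [0,0,0],
    [0,0,0],
    [0,0,0],
    [0,0,0]
  ],
  "hand": 0
}}

```text
t: 41.1
ee_pos: [674.8, 249.4, 254.8]
orientation: [-3.106, -0.454, -0.006]
ft_force: [0.3, -0.1, -0.9]
width: 43.7
```

Request:
{"fn": "jog_arm", "kwargs": {
  "travel": [
    [-0.08,0,0],
    [-0.17,-0.03,0],
    [-0.25,-0.08,0],
    [-0.32,-0.15,0],
    [-0.38,-0.23,0],
    [-0.44,-0.32,0],
    [-0.5,-0.41,0],
    [-0.55,-0.5,0],
    [-0.58,-0.55,0],
    [-0.58,-0.55,0]
  ],
  "dr": [
    [0,0,0],
    [0,0,0],
    [0,0,0],
    [0,0,0],
    [0,0,0],
    [0,0,0],
    [0,0,0],
    [0,0,0],
    [0,0,0],
    [0,0,0]
  ]
}}

```text
t: 42.1
ee_pos: [441.3, 27.7, 255.0]
orientation: [-3.107, -0.45, -0.006]
ft_force: [0.1, 0.5, -0.1]
width: 43.8
```

```bash
python3 - <<'E'
from meas import *
for n in('top','side'):
    d=grab(n); P=world(d); z=P[...,2]; X=P[...,0];Y=P[...,1]
    save(d,n+'9')
    q=P[(z>138)&(z<150)&(X>600)&(X<740)&(Y>180)&(Y<330)]
    if len(q)>5: print(n,len(q),cv2.minAreaRect(q[:,:2].astype(np.float32)),np.median(q[:,2]))
E
python3 fr.py; python3 go.py 400 0 100 0
```

```text
top 146 ((674.9561157226562, 248.0257110595703), (14.900269508361816, 45.099266052246094), 16.416988372802734) 143.30014022994283
side 105 ((670.8989868164062, 247.5365447998047), (14.324187278747559, 45.842281341552734), 16.35738182067871) 142.93558827783758
top front 654 [610.2 611.2 615.8 620.7 622.3]
top base 3115 [623.2 628.5 657.4 692.5 700.6]
side front 497 [606.1 607.3 612.2 618.5 619.9]
side base 2051 [619.7 624.8 654.  691.3 700.4]
t 42.3 q6 -0.25 q1 0.04 yaw 16.7 pos [443.7  30.2 255. ] w 43.9 F [-0.3  1.2 -0.1]
-> (400.0, 0.0, 100.0, 0.0) travel [-0.1092, -0.0754, -0.3876] dr [-0.0015, 0.0031, -0.1852]  alt [-0.001, 0.003, -0.185]
```

View pics/top9.png

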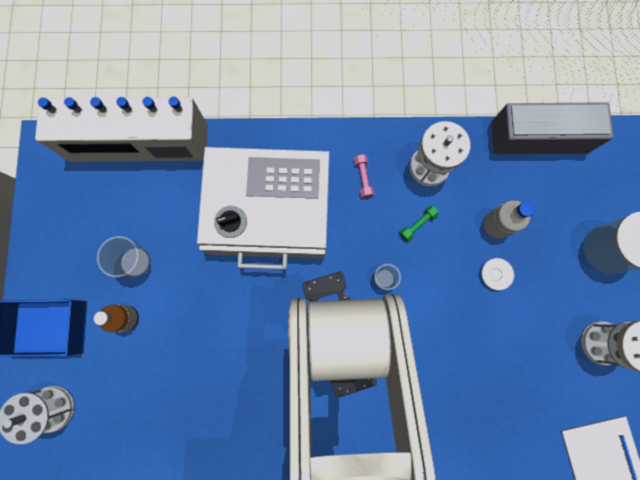

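View pics/side9.png

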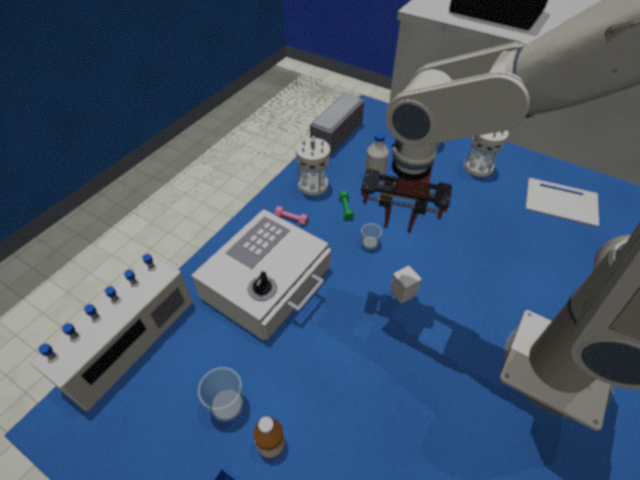

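```bash
python3 -c "
from workcell import ticket,telemetry
o=telemetry.get_obs(); print(abs(o['qvel']).max()); print(ticket.close_job())"
```

```text
0.0079963060183267
the job is handed in; nothing more can be done
None
```

The job is handed in, at about 42 s of the 210 s allowed. The system reports no verdict, so what follows rests on my own measurements.

- **Tin:** it stands upright on the bench at about (398, 9) mm, clear of the drawer.
- **Plungers:** all three found on the bench went into the drawer side by side. Both cameras showed them flat there before I closed it. They could not be seen once it was shut. One was knocked about 80 mm aside during the run, so I measured it again before gripping it.
- **Drawer:** I pushed it against its stop with about 17 N. The front panel stayed in place when checked after I backed away and again after the knob was turned.
- **Lock knob:** I turned it clockwise about 68°. Both cameras then put the bar at about 1.24 rad relative to the tester's front, past the 1.05 rad needed.
- **Glassware and robot:** the beaker, dish and bottles look unmoved in the last pictures, though the arm hides part of the bench. I did not measure every item again. The gripper ended clear of everything.

No check failed. The two cameras disagreed by about 4 mm in x throughout, so I used the average.

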